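# Knock jammed bushes out of carousel tubes

## Robot

A 6-joint arm with a two-finger parallel gripper is mounted at the origin on a cart in front of the work surface, level with it; the furniture and walls round the work are solid. World frame = base frame: x ahead of the robot, y to its left, z up, the work surface at z = 0. Lengths are in m, angles in rad, forces in N, time in s.
With the tool pointing down it reaches from about 0.3 to 0.95 m from the base axis. Payload 3.1 kg.
Tool frame: the origin (TCP) lies midway between the tips of the shut fingers; the grasp point (between the pads) lies r.grip_depth behind it (r.grip_depth is the distance from the TCP to the grasp point, in m); z points along the fingers, y is the line along which they close (so a half turn about z gives the same grasp; the last joint's range is limited). The gripper opens to 85 mm and grips with 20 to 120 N. Pads are 22 mm wide; open, the fingers measure 114 mm over their backs; the gripper's body (76 mm by 85 mm) begins 54 mm behind the grasp point. The pads swing forward as they close: fully open they stand 13 mm farther back than shut.
Start: joints at [1.082, 0.308, 1.634, -0, 1.2, -0.07], TCP at [0.254, 0.571, 0.231] pointing down, gripper open.
Joint ranges: [-3.06, 3.06], [-0.79, 1.96], [0.05, 2.63], [-1.19, 4.34], [0.05, 2.64], [-2.94, 2.94]. Speed limits (rad/s): [2.79, 2.79, 3.14, 3.14, 3.14, 3.14].

## Interface

Orientations are given as a rotation vector (axis times angle).
In Python, from plant import r, optics gives the robot as it stands. The module is installed in compiled form; this text tells all that it offers.
- The arm moves only by the shell command python3 -m handwheel 'ROWS' [FORCE]. ROWS is JSON, a list of rows, each a list of 5 numbers: the shift along the tool's x, y, z in mm, then the turn about the tool's z in degrees, then the opening, from 0 (shut) to 1 (fully open). A call has 1 to 5 rows; each row is the pose to reach, as a shift and turn from the pose commanded when the call began, along the tool's axes at that moment; what a row does not reach only later rows make up. A row lasts 1/8 s, in which the tool goes at most 62.5 mm and 10.7 degrees, less where a joint would pass 70% of its speed; a pose out of reach is approached as far as the arm can. A call with a gripper value outside its range is refused whole. The fingers move at their own pace and stop on an object; FORCE is the grip in N (left out, the last holds). Time passes only in rows, so rows that repeat a pose let the fingers close. It gives the time, the measured TCP pose, the force, the opening and the grip force at its end, in the units of the state.
- r.read_state(): the state, without advancing time (a new reading comes with each control period).
- optics.capture(name): name is "side" or "top" or "wrist"; returns a dict with "pixels" (400x640x3 uint8, red, green, blue), "vfov" (degrees; the focal length in pixels is half the picture's height over the tangent of half this angle, whatever the lens; pixels are square), "cx", "cy" (the principal point, pixels), "position" and "attitude" of the camera in the world. Camera axes: x right, y down, z forward; pixel columns grow to the right and rows downward; lengths in m; the calibration is good to about 2 mm. A picture is of the moment at which its call begins. There is no depth.
- r.job_done(): hands the job in; it is judged then, once.
Trained networks look in the newest picture that a camera, given by its name, has taken for a name from the list of things; names that differ only in an ending like _2 or _b are one class to them, and where a whole thing is asked for, a point or a joint stands for the part that bears it (a point fixed in the world has none). Each returns a list of dicts, best first, with "confidence" (0 to 1); they miss things now and then, are a little off and sometimes report something else, mostly with a low value. They report only what shows in the picture. A call takes as long as a camera call. They do not tell look-alikes from the thing itself.
- optics.boxes_of(camera, name): "box" ([left, top, right, bottom] in pixels, round what is visible of it).
- optics.trace(camera, name): "mask" (400x640 bool, what is visible of it) and "box" ([left, top, right, bottom] in pixels, round what is visible of it).
The state is a dict: "t": time; "joint_positions": joint angles; "joint_velocities": joint speeds; "tau": joint torques, N m; "tool_pos": TCP position; "orientation": TCP orientation; "wrist_force": force on the tool from outside, world axes, zero at the start; "ft_torque": the same for the moment, N m; "finger_gap": opening from 0.0 (shut) to 1.0 (fully open); "grip_force": force on a finger pad.
Only numpy, scipy, OpenCV 4.12 (cv2) and the standard library are available. Lean on these libraries where they do the work, as an engineer would, in place of code of your own. Each camera call takes 0.05 s, during which the arm holds its last target. There are 200 camera calls.

## Task

Three clear square tubes lie in the carousel; two or all three of them have a turned bush jammed in the neck. For each tube, turn the carousel by its centre bar until the tube points out of the open front and lift it out; if it holds a bush, tip it mouth-down and tap its rim on the round steel bar of the catch tray until the bush drops into that tray; then lay the empty tube down flat on the floor of the loose grey tray. Finish with all bushes in the catch tray and all tubes lying in the grey tray, and leave the marker, hex key and brush where they are.

Things in the scene. Friction and masses are not known exactly. Their poses are not given: they have to be found in the camera images.
- carousel_base: Fixed grey base; origin on the bench on the turning axis; its -x side is the open front (foot plate), roughly facing the robot. A clear hood covers the rear: flat roof 77 to 81 mm above the bench, from 50 to 182 mm behind the axis (+x), 360 mm wide in y, with side and back walls. A tube can be gripped only in front of the hood, its bay pointing to -x of this frame within about 25 degrees.
- turntable: Turntable, radius 160 mm, origin on the turning axis at its top face, 22 mm above the bench. Turns endlessly either way, stays where left (friction 0.06 N m). Four bays lie along its own +x, +y, -x, -y, each with two white saddles 77 and 135 mm from the axis (12 mm long, 25 mm high, 45 mm wide) that leave a 46 mm gap for fingers at the tube's middle, 102 mm from the axis.
- knob (a point): Centre of the black turning bar on the turntable's axis: 36 mm long (along the turntable's x), 12 mm wide (y), 26 mm high (z), centre 84 mm above the turntable's top face. Grip it across its 12 mm width to turn the carousel.
- catch_tray: Fixed aluminium tray, its x pointing roughly to the robot's left, 200 (x) x 160 (y) mm, walls 36 mm high and 4 mm thick, origin at the centre of its underside. A round steel knock bar, 12 mm in diameter, runs along its y over the centre line, axis 62 mm above the underside, on end posts 14 x 7 mm at y = +-71.5 mm. Bushes may fall either side; one that bounces out may be put back in.
- bar (a point): Top of the knock bar at its middle, 68 mm above the bench.
- empties_tray: Loose grey tray for empty tubes, 230 (x) x 140 (y) x 22 mm outside, walls and floor 4 mm thick, origin at the centre of its underside, 0.8 kg. It may get pushed aside.
- marker_3: Yellow marker lying on the bench, 14x132x15 mm; leave alone.
- hex_key: L-shaped hex key lying on the bench, 34x98x8 mm; leave alone.
- dust_brush: Wooden dust brush lying on the bench, 17x150x17 mm; leave alone.
- tube_1: Clear square packing tube, 96 mm long, 34 x 34 mm outside, 27 mm bore (neck 25 mm wide), 100 g, open at its +x end (grey collar there 38 x 38 x 8 mm), closed at -x by a heavy steel plug. Origin at mid-length on the axis; x runs along the tube to the mouth. Starts lying in a carousel bay, mouth outwards, axis 52 mm above the bench.
- tube_1_mouth (a point): Centre of that tube's mouth plane (48 mm along x from its origin).
- bush_1: Stepped bush, 24 mm diameter, 22 mm long, 80 g, jammed in the neck of tube_1 by a sprung lip that holds it even upside down. Each firm tap of the tipped tube's rim on the bar (0.2 to 0.4 m/s) lets it creep out 1 to 5 mm; after about 8 mm it drops. Origin: centre of its wide face, which leads, at first 46 mm along the tube's x; out when over 70 mm; z runs on through it. May be absent.
- tube_2: Clear square packing tube, 96 mm long, 34 x 34 mm outside, 27 mm bore (neck 25 mm wide), 100 g, open at its +x end (grey collar there 38 x 38 x 8 mm), closed at -x by a heavy steel plug. Origin at mid-length on the axis; x runs along the tube to the mouth. Starts lying in a carousel bay, mouth outwards, axis 52 mm above the bench.
- tube_2_mouth (a point): Centre of that tube's mouth plane (48 mm along x from its origin).
- bush_2: Stepped bush, 24 mm diameter, 22 mm long, 80 g, jammed in the neck of tube_2 by a sprung lip that holds it even upside down. Each firm tap of the tipped tube's rim on the bar (0.2 to 0.4 m/s) lets it creep out 1 to 5 mm; after about 8 mm it drops. Origin: centre of its wide face, which leads, at first 46 mm along the tube's x; out when over 70 mm; z runs on through it. May be absent.
- tube_3: Clear square packing tube, 96 mm long, 34 x 34 mm outside, 27 mm bore (neck 25 mm wide), 100 g, open at its +x end (grey collar there 38 x 38 x 8 mm), closed at -x by a heavy steel plug. Origin at mid-length on the axis; x runs along the tube to the mouth. Starts lying in a carousel bay, mouth outwards, axis 52 mm above the bench.
- tube_3_mouth (a point): Centre of that tube's mouth plane (48 mm along x from its origin).
- bush_3: Stepped bush, 24 mm diameter, 22 mm long, 80 g, jammed in the neck of tube_3 by a sprung lip that holds it even upside down. Each firm tap of the tipped tube's rim on the bar (0.2 to 0.4 m/s) lets it creep out 1 to 5 mm; after about 8 mm it drops. Origin: centre of its wide face, which leads, at first 46 mm along the tube's x; out when over 70 mm; z runs on through it. May be absent.
Not all that is in view belongs to the job. Leave any pink look-alike of the tube_1 alone.

How it is judged:
On the way:
1. the rim of a tipped tube with its bush still in the neck is tapped on the knock bar (((contact force between tube_1 and catch_tray above 1 N and angle between tube_1's own x axis and vertical above 1.9 rad and distance between tube_1_mouth and bar below 0.075 m and x of bush_1 in the frame of tube_1 between 0 and 0.062 m) or (contact force between tube_2 and catch_tray above 1 N and angle between tube_2's own x axis and vertical above 1.9 rad and distance between tube_2_mouth and bar below 0.075 m and x of bush_2 in the frame of tube_2 between 0 and 0.062 m) or (contact force between tube_3 and catch_tray above 1 N and angle between tube_3's own x axis and vertical above 1.9 rad and distance between tube_3_mouth and bar below 0.075 m and x of bush_3 in the frame of tube_3 between 0 and 0.062 m))).
At the end, for the whole second after the job is handed in: Every bush present lies at rest inside the catch tray; every tube lies at rest, level within 8 degrees, on the floor of the empties tray with its middle inside the walls (within 100 mm in x and 60 mm in y of the tray's centre) (x of bush_1 in the frame of catch_tray between -0.098 and 0.098 m and y of bush_1 in the frame of catch_tray between -0.078 and 0.078 m and z of each of bush_1, bush_2, bush_3 in the frame of catch_tray below 0.036 m and linear speed of each of bush_1, tube_1, bush_2, tube_2, bush_3, tube_3 below 0.02 m/s and x of tube_1 in the frame of empties_tray between -0.1 and 0.1 m and y of tube_1 in the frame of empties_tray between -0.06 and 0.06 m and z of tube_1 in the frame of empties_tray between 0.01 and 0.034 m and angle between tube_1's own x axis and vertical between 1.42 and 1.72 rad and x of bush_2 in the frame of catch_tray between -0.098 and 0.098 m and y of bush_2 in the frame of catch_tray between -0.078 and 0.078 m and x of tube_2 in the frame of empties_tray between -0.1 and 0.1 m and y of tube_2 in the frame of empties_tray between -0.06 and 0.06 m and z of tube_2 in the frame of empties_tray between 0.01 and 0.034 m and angle between tube_2's own x axis and vertical between 1.42 and 1.72 rad and x of bush_3 in the frame of catch_tray between -0.098 and 0.098 m and y of bush_3 in the frame of catch_tray between -0.078 and 0.078 m and x of tube_3 in the frame of empties_tray between -0.1 and 0.1 m and y of tube_3 in the frame of empties_tray between -0.06 and 0.06 m and z of tube_3 in the frame of empties_tray between 0.01 and 0.034 m and angle between tube_3's own x axis and vertical between 1.42 and 1.72 rad); the robot touches nothing.
It fails at once if a bush comes out of its tube away from the knock bar ((x of bush_1 in the frame of tube_1 between 0.062 and 0.075 m and y of bush_1 in the frame of tube_1 between -0.013 and 0.013 m and z of bush_1 in the frame of tube_1 between -0.013 and 0.013 m and distance between bush_1 and bar above 0.11 m) or (x of bush_2 in the frame of tube_2 between 0.062 and 0.075 m and y of bush_2 in the frame of tube_2 between -0.013 and 0.013 m and z of bush_2 in the frame of tube_2 between -0.013 and 0.013 m and distance between bush_2 and bar above 0.11 m) or (x of bush_3 in the frame of tube_3 between 0.062 and 0.075 m and y of bush_3 in the frame of tube_3 between -0.013 and 0.013 m and z of bush_3 in the frame of tube_3 between -0.013 and 0.013 m and distance between bush_3 and bar above 0.11 m)).
It fails at once if one of the loose tools on the bench (marker, hex key, brush) is moved more than 4 cm (distance of any of marker_3, hex_key, dust_brush from where it was at the start of the episode above 0.04 m).
Of bush_1, bush_2, bush_3 only 2 to 3 are there at a start; the rules pass over those that are not, and their reading is None.
At some moment in a run one of empties_tray may be knocked a few centimetres aside while the robot is not near it.
It also fails if it takes over 192 s, if anything falls off the work surface, if the arm or the gripper's body presses on something with over 40 N, if the wrist force passes 120 N, or if a joint passes its speed limit or range.

## Working session

There is one attempt and no reset: what is moved stays moved. The work goes in short steps, Python scripts to look and compute and a shell command to move; the robot and the scene stay as the last step left them, time stands still between calls to the robot, and variables do not carry over. Pictures are saved under pics/ and viewed, at most 14 in all, crops included, and the job is handed in when it is done.

```bash
mkdir -p pics; cat > h.py <<'E'
import numpy as np, cv2
from plant import r, optics
from scipy.spatial.transform import Rotation as R
def cap(n,save=None):
    c=optics.capture(n); 
    if save: cv2.imwrite('pics/'+save+'.png',cv2.cvtColor(np.asarray(c['pixels']),cv2.COLOR_RGB2BGR))
    return c
def rot(a):
    a=np.asarray(a,float)
    return a if a.shape==(3,3) else (R.from_rotvec(a).as_matrix() if a.size==3 else R.from_quat(a).as_matrix())
def ray(c,u,v):
    f=200/np.tan(np.radians(c['vfov'])/2)
    d=np.array([(u-c['cx'])/f,(v-c['cy'])/f,1.]); return rot(c['attitude'])@d
def at_z(c,u,v,z):
    d=ray(c,u,v);p=np.array(c['position']); return p+d*(z-p[2])/d[2]
def proj(c,P):
    f=200/np.tan(np.radians(c['vfov'])/2)
    q=rot(c['attitude']).T@(np.asarray(P)-np.array(c['position'])); return q[0]/q[2]*f+c['cx'],q[1]/q[2]*f+c['cy']
E
python3 - <<'E'
from h import *
print(r.grip_depth, r.read_state())
for n in ['top','side','wrist']:
    c=cap(n,n+'0'); print(n,c['vfov'],c['cx'],c['cy'],c['position'],c['attitude'])
    for k in ['carousel_base','turntable','knob','catch_tray','empties_tray','tube_1','bush_1','marker_3','hex_key','dust_brush']:
        print(k,[(np.round(b['box']).tolist(),round(b['confidence'],2)) for b in optics.boxes_of(n,k)])
E
```

```text
0.0187 {'t': 0.0, 'joint_positions': array([ 1.08229777e+00,  3.09019805e-01,  1.63518154e+00, -6.20556281e-06,
        1.19971464e+00, -6.96771221e-02]), 'joint_velocities': array([-1.08365105e-03, -1.28560589e-03, -7.54619172e-04, -4.51730814e-05,
        1.67164252e-03, -4.26728236e-04]), 'tau': array([ 1.31422872e-03, -4.15227807e+01, -2.76676387e+01,  1.26757527e-04,
        9.84718034e-03, -2.71361429e-06]), 'tool_pos': array([0.25380331, 0.57024488, 0.23004026]), 'orientation': array([-0.65294958, -3.07233833,  0.00351008]), 'wrist_force': array([-0.30983373,  0.59006897, -0.57022859]), 'ft_torque': array([-0.01230348, -0.01087824, -0.00133493]), 'grip_force': 0.0, 'finger_gap': 1.0002858577821627}
top 49.98322772628312 316.2806915838483 199.87768478533852 [0.36155865 0.01088675 1.22677971] [-2.12284199  2.10977998 -0.20769801]
carousel_base [([163.0, 121.0, 300.0, 266.0], 0.93), ([256.0, 206.0, 289.0, 230.0], 0.61)]
turntable [([190.0, 168.0, 302.0, 257.0], 0.65)]
knob [([185.0, 167.0, 302.0, 257.0], 0.82)]
catch_tray [([328.0, 189.0, 402.0, 250.0], 0.97)]
empties_tray [([422
[... 1161 characters left out ...]
 [([354.0, 178.0, 362.0, 188.0], 0.46)]
marker_3 [([340.0, 282.0, 362.0, 328.0], 0.76), ([300.0, 141.0, 364.0, 216.0], 0.24)]
hex_key [([358.0, 248.0, 368.0, 278.0], 0.66), ([177.0, 286.0, 282.0, 358.0], 0.62), ([248.0, 216.0, 325.0, 292.0], 0.26), ([314.0, 140.0, 344.0, 164.0], 0.23)]
dust_brush [([303.0, 143.0, 367.0, 216.0], 0.68)]
wrist 65.45766390985298 318.43301055325645 203.13192997868504 [0.18135941 0.60237394 0.37352831] [2.40610186 1.56198824 0.24686271]
carousel_base []
turntable [([128.0, 386.0, 162.0, 400.0], 0.76)]
knob [([129.0, 388.0, 160.0, 400.0], 0.6)]
catch_tray []
empties_tray []
tube_1 []
bush_1 []
marker_3 []
hex_key []
dust_brush [([215.0, 322.0, 286.0, 354.0], 0.84)]
```

```bash
python3 - <<'E'
import cv2,numpy as np
t=cv2.imread('pics/top0.png');s=cv2.imread('pics/side0.png')
a=cv2.resize(t[100:310,150:490],(800,494),interpolation=cv2.INTER_CUBIC)
cv2.imwrite('pics/top0c.png',a)
cv2.imwrite('pics/side0c.png',cv2.resize(s[115:365,170:420],(600,600),interpolation=cv2.INTER_CUBIC))
E
```

```text
(no output)
```

View pics/top0c.png

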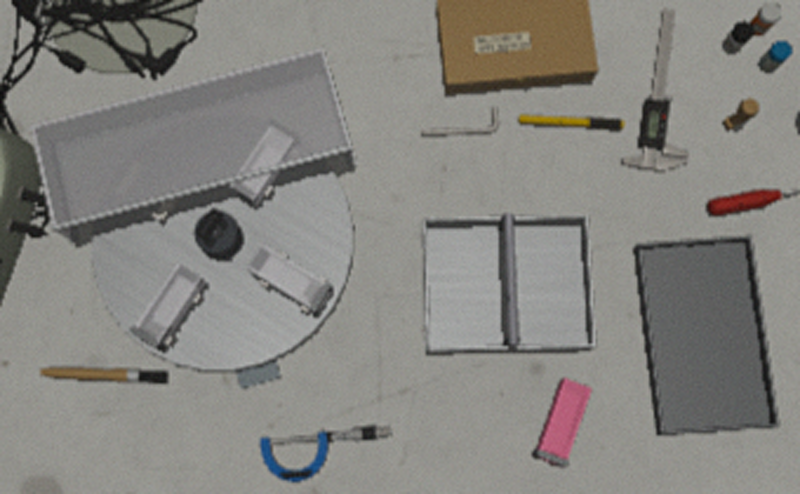

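View pics/side0c.png

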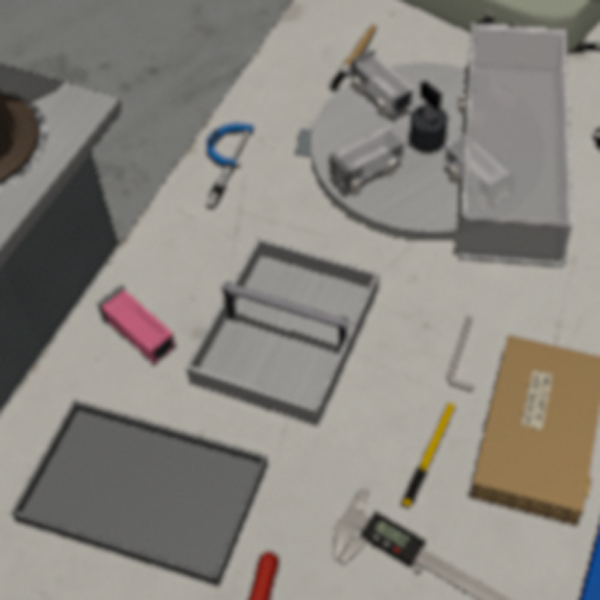

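```bash
cat >> h.py <<'E'
def yaw(o): # angle of tool x axis in world
    x=rot(o)[:,0]; return np.degrees(np.arctan2(x[1],x[0]))
def go(P,yw=None,s=None):
    """print the shift (mm, tool axes) and turn (deg) to bring TCP to P and tool-x yaw to yw"""
    s=s or r.read_state(); M=rot(s['orientation']); d=M.T@(np.array(P)-s['tool_pos'])*1000
    t=0
    if yw is not None:
        t=-(yw-yaw(s['orientation'])); t=(t+90)%180-90  # tool z down; half turns alike
    print('t %.2f rows'%s['t'],np.round(d,1),'turn %.1f'%t,'q6 %.2f->%.2f'%(s['joint_positions'][5],s['joint_positions'][5]+np.radians(t)))
def rect(cam,name,z,c,i=0):
    m=optics.trace(cam,name)[i]['mask'].astype(np.uint8)
    p=np.argwhere(m)[:,::-1]
    W=np.array([at_z(c,u,v,z)[:2] for u,v in p],np.float32)
    (cx,cy),(w,h),a=cv2.minAreaRect(W*1000); return cx,cy,w,h,a
E
python3 - <<'E'
from h import *
s=r.read_state();print('yaw',yaw(s['orientation']),rot(s['orientation']).round(2).tolist())
c=cap('top')
print('catch',rect('top','catch_tray',.036,c)); print('empt',rect('top','empties_tray',.022,c))
F=lambda x,y,z:at_z(c,150+x*340/800,100+y*210/494,z).round(4)
print('bar',F(507,218,.068),F(512,345,.068))
print('knob',F(219,228,.119)); print('foot',F(260,374,.003))
print('hoodfront',F(75,240,.079),F(354,160,.079),'rear',F(38,127,.079),F(325,53,.079))
print('disc',F(93,255,.022),F(355,240,.022),F(238,370,.022))
print('tubeA out/in',F(152,330,.069),F(190,273,.069)); print('B',F(318,295,.069),F(262,260,.069)); print('C',F(285,135,.069),F(250,188,.069))
for n in 'tube_1','bush_1','knob','turntable':
  for d in optics.trace('top',n): 
    p=np.argwhere(d['mask']).mean(0); print(n,d['confidence'],d['box'],at_z(c,p[1],p[0],.052).round(3),d['mask'].sum())
E
```

```text
yaw 156.00508163374192 [[-0.91, 0.41, -0.0], [0.41, 0.91, -0.0], [0.0, -0.0, -1.0]]
catch (546.6268920898438, -123.20618438720703, 166.21115112304688, 203.69590759277344, 1.5447770357131958)
empt (486.95147705078125, -360.0506286621094, 233.08604431152344, 145.8609619140625, 4.526453495025635)
bar [ 0.6151 -0.1215  0.068 ] [ 0.4662 -0.1248  0.068 ]
knob [0.5905 0.2073 0.119 ]
foot [0.4353 0.1713 0.003 ]
hoodfront [0.5836 0.3807 0.079 ] [0.6815 0.0587 0.079 ] rear [0.7198 0.4339 0.079 ] [0.8146 0.0954 0.079 ]
disc [0.5762 0.376  0.022 ] [0.5966 0.0585 0.022 ] [0.4387 0.1951 0.022 ]
tubeA out/in [0.4807 0.2883 0.069 ] [0.5473 0.2477 0.069 ]
B [0.5224 0.0985 0.069 ] [0.5631 0.1646 0.069 ]
C [0.7147 0.1419 0.069 ] [0.6493 0.1815 0.069 ]
tube_1 0.74 [162.8, 123.2, 299.5, 268.3] [0.71  0.259 0.052] 6092
tube_1 0.69 [377.1, 260.6, 401.1, 299.5] [ 0.383 -0.183  0.052] 490
tube_1 0.68 [205.2, 212.8, 236.7, 251.1] [0.51  0.276 0.052] 577
tube_1 0.6 [248.9, 172.6, 265.7, 185.4] [0.657 0.179 0.052] 111
tube_1 0.57 [257.4, 205.5, 289.2, 234.6] [0.546 0.134 0.052] 449
tube_1 0.3 [190.4, 167.2, 300.5, 256.7] [0.563 0.206 0.052] 6238
knob 0.82 [187.1, 168.2, 300.9, 260.0] [0.562 0.207 0.052] 6074
knob 0.61 [330.7, 144.0, 363.2, 159.7] [ 0.732 -0.077  0.052] 111
knob 0.39 [256.4, 203.9, 290.9, 232.2] [0.545 0.133 0.052] 434
turntable 0.66 [190.1, 170.2, 301.7, 257.4] [0.561 0.207 0.052] 6222
```

```bash
python3 - <<'E'
from h import *
go([.593,.211,.24],148.5); go([.593,.211,.24],58.5)
E
```

```text
t 2.00 rows [-455.9 -191.1   -8.7] turn 7.5 q6 -0.07->0.06
t 2.00 rows [-455.9 -191.1   -8.7] turn -82.5 q6 -0.07->-1.51
```

```bash
python3 -m handwheel '[[-57,-24,-2,2,1],[-114,-48,-4,4,1],[-171,-72,-6,6,1],[-228,-96,-8,7,1],[-285,-120,-9,7.5,1]]'; python3 -m handwheel '[[-57,-24,0,0,1],[-114,-48,0,0,1],[-171,-71,0,0,1],[-171,-71,0,0,1]]'
python3 - <<'E'
from h import *
s=r.read_state();print(s['tool_pos'],yaw(s['orientation']))
c=cap('wrist','w1');print(c['vfov'],c['position'],c['attitude'])
for z,p in ((.119,(.593,.211)),): print(proj(c,[*p,z]))
E
```

```text
t: 2.62
tool_pos: [0.4671, 0.3441, 0.2408]
orientation: [0.853, 3.023, 0.001]
wrist_force: [0.1, 0.6, -0.3]
finger_gap: 0.999
grip_force: 0.0
t: 3.12
tool_pos: [0.577, 0.1917, 0.2404]
orientation: [0.861, 3.02, -0.001]
wrist_force: [-0.5, 0.5, 0.5]
finger_gap: 1.002
grip_force: 0.0
[0.5769852  0.19172723 0.24043867] 148.1587038164344
65.45766390985298 [0.50901853 0.23279005 0.38254354] [2.49814901 1.38863906 0.22068279]
(np.float64(347.4816289999181), np.float64(199.8867742285306))
```

View pics/w1.png

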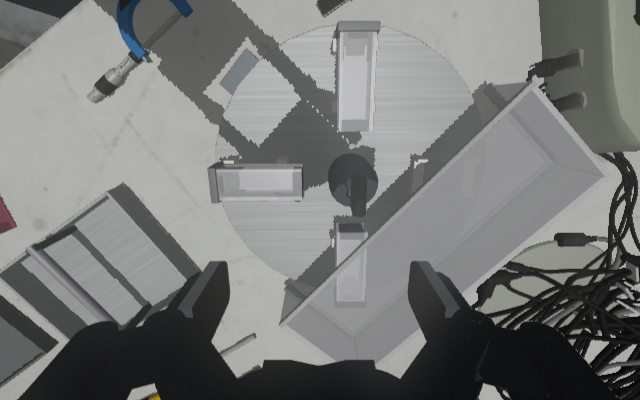

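```bash
python3 - <<'E'
import cv2,numpy as np
w=cv2.imread('pics/w1.png')
g=np.clip((w.astype(float)/255)**.6*255,0,255).astype(np.uint8)
def cr(x0,y0,x1,y1,s): return cv2.resize(g[y0:y1,x0:x1],None,fx=s,fy=s,interpolation=cv2.INTER_CUBIC)
o=np.zeros((600,800,3),np.uint8)
a=cr(325,10,385,140,4);b=cr(200,155,310,205,4);k=cr(320,145,390,225,4)
o[:a.shape[0],:a.shape[1]]=a;o[:b.shape[0],250:250+b.shape[1]]=b;o[220:220+k.shape[0],250:250+k.shape[1]]=k
cc=cr(320,215,380,310,3.5);o[220:220+cc.shape[0],540:540+cc.shape[1]]=cc
cv2.imwrite('pics/w1c.png',o)
E
```

```text
(no output)
```

View pics/w1c.png

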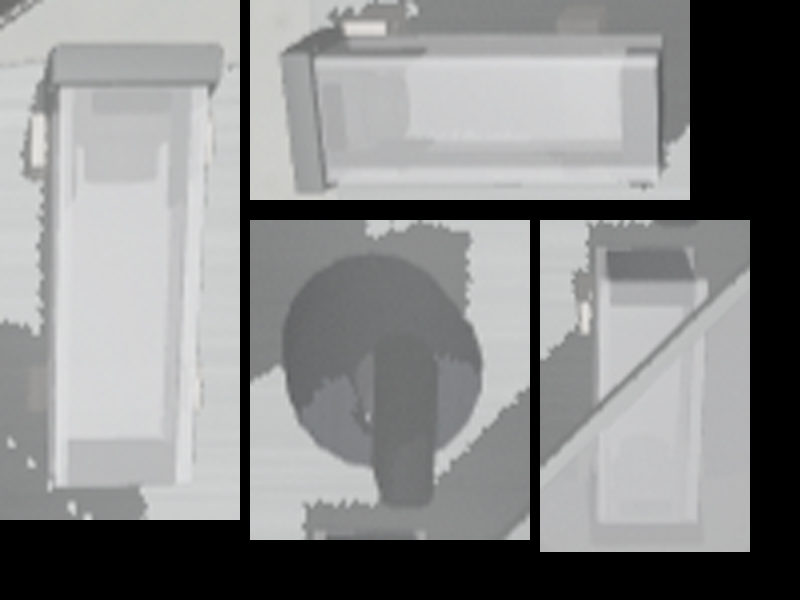

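```bash
python3 - <<'E'
from h import *
import pickle
s=r.read_state()
class C(dict):pass
c=dict(vfov=65.45766390985298,cx=318.433,cy=203.132,position=[0.50901853,0.23279005,0.38254354],attitude=np.array([2.49814901,1.38863906,0.22068279]))
print('knob ends',at_z(c,359.5,173.5,.119),at_z(c,358,207,.119))
ai,ao=at_z(c,355.5,132,.069),at_z(c,357.5,31.5,.069) # inner end; collar inner edge
print('A',ai,ao,np.degrees(np.arctan2(*(ao-ai)[1::-1])),np.linalg.norm(ao-ai))
bi,bo=at_z(c,303,182.5,.069),at_z(c,217,182.5,.069)
print('B',bi,bo,np.degrees(np.arctan2(*(bo-bi)[1::-1])),np.linalg.norm(bo-bi))
a=np.radians(148.5)
for p,d in ((ai,ao-ai),(bi,bo-bi)):
    d=d/np.linalg.norm(d); print('axis', p-d*54)
E
```

```text
knob ends [0.57782278 0.23184478 0.119     ] [0.60373131 0.21563334 0.119     ]
A [0.5524319  0.24890522 0.069     ] [0.47660577 0.29430972 0.069     ] 149.08693013765628 0.08838082235788798
B [0.56823086 0.1771936  0.069     ] [0.52114047 0.10143457 0.069     ] -121.86430788008072 0.0892016504745901
axis [ 46.88160977 -27.49289136   0.069     ]
axis [29.07533682 46.03943199  0.069     ]
```

```bash
python3 - <<'E'
from h import *
go([.597,.221,.087],148.6)
E
```

```text
t 3.17 rows [ -4.1  34.5 153.2] turn -0.3 q6 -0.76->-0.77
```

```bash
python3 -m handwheel '[[-4,34,40,0,0.5],[-4,34,90,0,0.5],[-4,34,140,0,0.5],[-4,34,153,0,0.5],[-4,34,153,0,0.5]]' 40; python3 -m handwheel '[[0,0,0,0,0.1],[0,0,0,0,0],[0,0,0,0,0],[0,0,0,0,0],[0,0,0,0,0]]' 40
python3 -m handwheel '[[0,0,0,-10,0],[0,0,0,-20,0],[0,0,0,-30,0],[0,0,0,-40,0],[0,0,0,-48.5,0]]'
python3 -m handwheel '[[0,0,0,0,0],[0,0,0,0,0]]'
python3 - <<'E'
from h import *
s=r.read_state();print(s['tool_pos'],yaw(s['orientation']),s['joint_positions'][5])
c=cap('top','t1');
E
```

```text
t: 3.8
tool_pos: [0.5948, 0.2234, 0.087]
orientation: [-0.85, -3.023, 0.001]
wrist_force: [0.1, 0.9, 0.3]
finger_gap: 0.5
grip_force: 0.0
t: 4.42
tool_pos: [0.5971, 0.2224, 0.0904]
orientation: [0.852, 3.021, 0.002]
wrist_force: [-2.1, -1.8, 6.6]
finger_gap: 0.148
grip_force: 39.0
t: 5.05
tool_pos: [0.5969, 0.2211, 0.0904]
orientation: [-0.472, 3.104, -0.003]
wrist_force: [-3.2, -6.0, 6.8]
finger_gap: 0.151
grip_force: 39.1
t: 5.3
tool_pos: [0.5969, 0.2211, 0.0904]
orientation: [-0.465, 3.105, -0.004]
wrist_force: [-2.6, -5.1, 7.2]
finger_gap: 0.148
grip_force: 39.1
[0.5969285  0.22110116 0.09037247] -162.96571899596822 -1.5787162095655847
```

```bash
python3 -m handwheel '[[0,0,0,0,0.3],[0,0,-1,0,0.5],[0,0,-50,0,1],[40,0,-90,0,1],[97,0,-90,0,1]]'; python3 -m handwheel '[[0,0,0,0,1],[0,0,0,0,1]]'
python3 - <<'E'
from h import *
s=r.read_state();print(s['tool_pos'],yaw(s['orientation']))
c=cap('wrist','w2')
for d in optics.trace('wrist','tube_1'):
    m=d['mask'].astype(np.uint8);p=np.argwhere(m)[:,::-1]
    W=np.array([at_z(c,u,v,.06)[:2] for u,v in p],np.float32)*1000
    print(d['confidence'],d['box'],m.sum(),cv2.minAreaRect(W))
g=[proj(c,[*(s['tool_pos'][:2]+rot(s['orientation'])[:2,0]*k),.069]) for k in(-.043,0,.053)];print(np.round(g))
E
```

```text
t: 5.98
tool_pos: [0.5067, 0.1955, 0.1822]
orientation: [-0.463, 3.096, 0.003]
wrist_force: [-0.6, -0.8, -0.7]
finger_gap: 1.002
grip_force: 0.0
t: 6.22
tool_pos: [0.5034, 0.1945, 0.1778]
orientation: [-0.464, 3.105, 0.001]
wrist_force: [0.4, 0.2, 0.3]
finger_gap: 1.001
grip_force: 0.0
[0.50343191 0.19450452 0.1778168 ] -162.99229247399313
0.95 [290.5, 133.1, 340.3, 246.8] 4573 ((501.205810546875, 189.93002319335938), (101.2560043334961, 38.90882110595703), 16.987903594970703)
0.82 [157.3, 265.4, 265.5, 315.7] 2653 ((624.11865234375, 121.19029235839844), (54.83152770996094, 106.295166015625), 15.50665283203125)
0.61 [298.9, 323.3, 335.3, 350.2] 462 ((645.880859375, 235.4357147216797), (31.235843658447266, 34.14155197143555), 16.967960357666016)
[[319. 247.]
 [319. 201.]
 [319. 138.]]
```

View pics/w2.png

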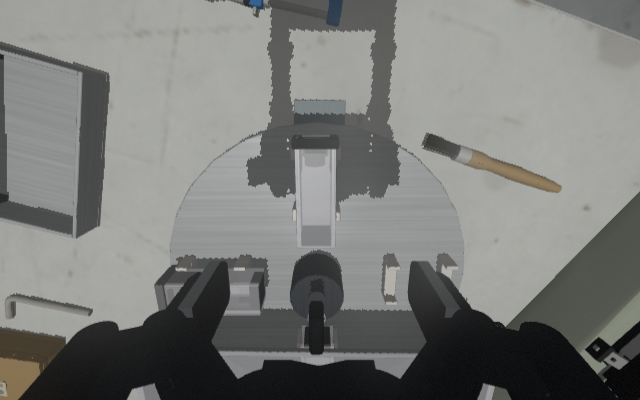

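```bash
python3 -m handwheel '[[0,0,50,0,1],[0,0,105,0,1],[0,0,140,0,1],[0,0,148,0,1],[0,0,148,0,0.6]]' 30; python3 -m handwheel '[[0,0,0,0,0.3],[0,0,0,0,0.2],[0,0,0,0,0.2],[0,0,0,0,0.2]]' 30
python3 -m handwheel '[[0,0,-20,0,0.2],[0,0,-60,0,0.2],[0,0,-110,0,0.2],[0,0,-130,0,0.2],[0,0,-130,0,0.2]]'
python3 - <<'E'
from h import *
c=cap('wrist','w3')
print([(d['box'],d['confidence']) for d in optics.boxes_of('wrist','tube_1')])
go([.541,-.093,.16],91.3)
go([.541,-.093,.16])
E
```

```text
t: 6.95
tool_pos: [0.5041, 0.1945, 0.0294]
orientation: [-0.464, 3.107, 0.0]
wrist_force: [0.6, -0.1, 0.2]
finger_gap: 0.817
grip_force: 0.0
t: 7.45
tool_pos: [0.5047, 0.1946, 0.0312]
orientation: [-0.464, 3.103, 0.001]
wrist_force: [-0.4, -0.3, 6.4]
finger_gap: 0.395
grip_force: 32.7
t: 8.07
tool_pos: [0.5041, 0.1946, 0.1613]
orientation: [-0.464, 3.103, 0.001]
wrist_force: [0.5, 1.0, -2.4]
finger_gap: 0.393
grip_force: 31.7
[([145.1, 270.6, 247.2, 326.9], 0.97), ([263.9, 162.8, 375.8, 365.2], 0.73), ([164.3, 121.3, 475.9, 362.7], 0.18)]
t 8.18 rows [  46.4 -285.8   -1.7] turn -74.3 q6 -1.58->-2.88
t 8.18 rows [  46.4 -285.8   -1.7] turn 0.0 q6 -1.58->-1.58
```

View pics/w3.png

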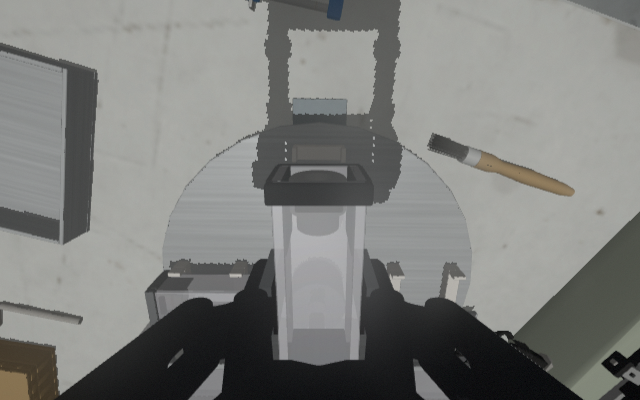

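```bash
python3 -m handwheel '[[9,-57,0,10,0.2],[18,-114,0,20,0.2],[28,-171,0,30,0.2],[37,-228,0,40,0.2],[46,-286,0,50,0.2]]' 30; python3 -m handwheel '[[0,0,0,10,0.2],[0,0,0,20,0.2],[0,0,0,30,0.2],[0,0,0,40,0.2],[0,0,0,50,0.2]]'
python3 -m handwheel '[[0,0,0,5.7,0.2],[0,0,0,5.7,0.2]]'
python3 - <<'E'
from h import *
c=cap('top','t2'); s=r.read_state()
u,v=map(int,proj(c,s['tool_pos'])); im=cv2.imread('pics/t2.png')[180:270,310:430]
c2=cap('side','s2'); u,v=map(int,proj(c2,s['tool_pos'])); a=cv2.imread('pics/s2.png')[v-60:v+60,u-60:u+60]
o=np.zeros((400,800,3),np.uint8);o[:300,:400]=cv2.resize(im,(400,300),interpolation=2);o[:400,400:]=cv2.resize(a,(400,400),interpolation=2);cv2.imwrite('pics/c2.png',o)
go([.541,-.093,.16],91.3)
E
```

```text
t: 8.8
tool_pos: [0.5409, -0.0942, 0.1568]
orientation: [-0.9, -3.006, -0.0]
wrist_force: [0.1, 0.4, -1.5]
finger_gap: 0.398
grip_force: 31.7
t: 9.43
tool_pos: [0.5406, -0.0924, 0.1565]
orientation: [-2.085, -2.344, 0.004]
wrist_force: [0.2, 0.6, -1.3]
finger_gap: 0.396
grip_force: 31.9
t: 9.68
tool_pos: [0.5408, -0.0924, 0.1569]
orientation: [-2.192, -2.245, 0.004]
wrist_force: [0.6, -0.4, -1.7]
finger_gap: 0.396
grip_force: 31.9
t 9.78 rows [-0.4 -0.5 -2.3] turn 0.1 q6 -0.27->-0.27
```

View pics/c2.png

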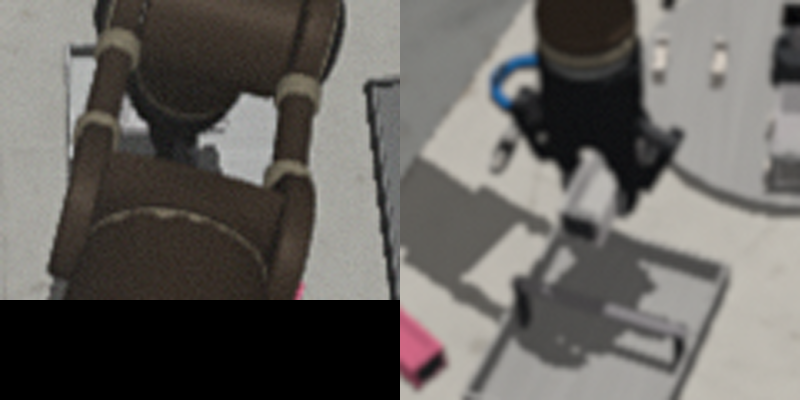

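```bash
python3 -m handwheel '[[0,0,40,0,0.2],[0,0,80,0,0.2],[0,0,90,0,0.2],[0,0,93,0,0.2],[0,0,96,0,0.2]]' 20; python3 -m handwheel '[[0,0,4,0,0.2],[0,0,8,0,0.2],[0,0,12,0,0.2],[0,0,15,0,0.2],[0,0,18,0,0.2]]'
python3 - <<'E'
from h import *
s=r.read_state()
c2=cap('side','s3'); u,v=map(int,proj(c2,s['tool_pos'])); a=cv2.imread('pics/s3.png')[v-50:v+50,u-50:u+50]
cv2.imwrite('pics/c3.png',cv2.resize(a,(400,400),interpolation=2))
E
```

```text
t: 10.4
tool_pos: [0.5441, -0.0932, 0.0647]
orientation: [2.194, 2.245, 0.002]
wrist_force: [-0.1, -0.5, -2.0]
finger_gap: 0.398
grip_force: 31.8
t: 11.02
tool_pos: [0.5451, -0.0922, 0.0482]
orientation: [2.194, 2.244, 0.006]
wrist_force: [-2.3, 5.0, 6.2]
finger_gap: 0.398
grip_force: 32.9
```

View pics/c3.png

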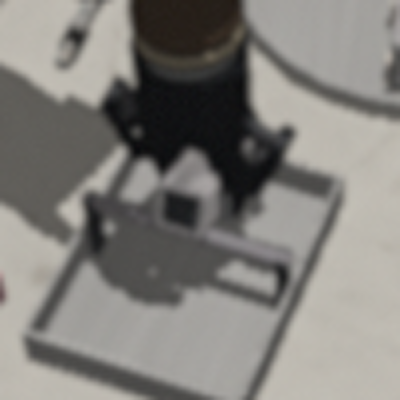

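```bash
python3 -m handwheel '[[0,0,3,0,0.2],[0,0,6,0,0.2],[0,0,6,0,0.2],[0,0,-30,0,0.2],[0,0,-75,0,0.2]]' 20; python3 -m handwheel '[[-45,0,-5,0,0.2],[-95,0,-5,0,0.2],[-95,0,-5,0,0.2],[-95,0,20,0,0.2],[-95,0,33,0,0.2]]'
python3 -m handwheel '[[0,0,0,0,0.2],[12,0,0,0,0.2],[24,0,0,0,0.2],[33,0,0,0,0.2],[39,0,0,0,0.2]]'
python3 -m handwheel '[[3,0,0,0,0.2],[6,0,0,0,0.2]]'
python3 - <<'E'
from h import *
s=r.read_state()
c2=cap('side','s4'); u,v=map(int,proj(c2,s['tool_pos'])); a=cv2.imread('pics/s4.png')[v-50:v+50,u-50:u+50]
cv2.imwrite('pics/c4.png',cv2.resize(a,(400,400),interpolation=2))
E
```

```text
t: 11.7
tool_pos: [0.5416, -0.0927, 0.1205]
orientation: [-2.195, -2.246, 0.002]
wrist_force: [0.5, -0.2, -1.7]
finger_gap: 0.392
grip_force: 31.5
t: 12.32
tool_pos: [0.5436, -0.1869, 0.086]
orientation: [-2.194, -2.245, 0.001]
wrist_force: [-0.3, 0.6, -2.2]
finger_gap: 0.39
grip_force: 31.6
t: 12.95
tool_pos: [0.5438, -0.1475, 0.0876]
orientation: [-2.195, -2.247, -0.001]
wrist_force: [0.2, 0.4, -3.0]
finger_gap: 0.396
grip_force: 31.6
t: 13.2
tool_pos: [0.5434, -0.1424, 0.087]
orientation: [-2.195, -2.246, 0.0]
wrist_force: [0.6, 0.1, -2.5]
finger_gap: 0.396
grip_force: 31.6
```

View pics/c4.png

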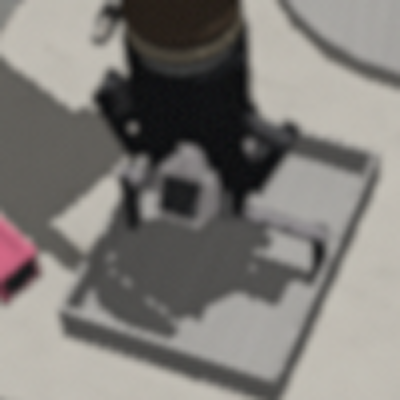

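```bash
python3 -m handwheel '[[0,0,-25,0,0.2],[-45,0,-25,0,0.2],[-47,0,-25,0,0.2],[-47,0,10,0,0.2],[-47,0,27,0,0.2]]' 20
python3 -m handwheel '[[0,0,0,0,0.2],[12,0,0,0,0.2],[22,0,0,0,0.2],[30,0,0,0,0.2],[36,0,0,0,0.2]]'
python3 -m handwheel '[[4,0,0,0,0.2],[8,0,0,0,0.2],[8,0,0,0,0.2]]'
python3 - <<'E'
from h import *
s=r.read_state()
c2=cap('side','s5'); u,v=map(int,proj(c2,s['tool_pos'])); a=cv2.imread('pics/s5.png')[v-50:v+50,u-50:u+50]
cv2.imwrite('pics/c5.png',cv2.resize(a,(400,400),interpolation=2))
E
```

```text
t: 13.88
tool_pos: [0.5429, -0.1889, 0.0581]
orientation: [-2.194, -2.243, 0.002]
wrist_force: [0.4, 0.3, -2.1]
finger_gap: 0.396
grip_force: 31.4
t: 14.5
tool_pos: [0.5483, -0.1622, 0.0662]
orientation: [2.177, 2.24, -0.008]
wrist_force: [-5.4, -20.5, 11.4]
finger_gap: 0.396
grip_force: 31.9
t: 14.88
tool_pos: [0.5482, -0.1531, 0.0663]
orientation: [2.179, 2.24, -0.005]
wrist_force: [-3.9, -17.3, 11.5]
finger_gap: 0.394
grip_force: 30.1
```

View pics/c5.png

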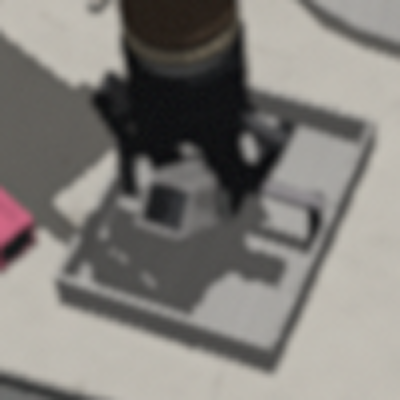

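```bash
cat >> h.py <<'E'
def tilt(c,u,v,s):
    T=np.array(s['tool_pos']); p=np.array(c['position']); d=ray(c,u,v); q=p+d*(T[0]-p[0])/d[0]
    P=T+[0,0,.021]; e=q-P; return np.round(e*1000,1),np.degrees(np.arctan2(e[2],-e[1]))
E
python3 - <<'E'
from h import *
c=optics.capture('side')
for T,a,b in (((.5451,-.0922,.0482),182,208),((.5434,-.1424,.087),180,198),((.5482,-.1531,.0663),165,205)):
    u,v=map(int,proj(c,T)); print(tilt(c,u-50+a/4,v-50+b/4,dict(tool_pos=T)))
E
```

```text
(array([  0. , -30.1,  11.1]), np.float64(20.200331710875297))
(array([  0. , -27.7,  17.9]), np.float64(32.891740571487716))
(array([  0. , -44.1,  34.1]), np.float64(37.68492917814439))
```

```bash
python3 - <<'E'
from h import *
c=cap('side')
o=[]
for n,T in (('s4',(.5434,-.1424,.087)),('s5',(.5482,-.1531,.0663))):
    u,v=map(int,proj(c,T)); print(n,u,v); a=cv2.imread('pics/%s.png'%n)[v-22:v+28,u-25:u+25]
    a=cv2.resize(a,(400,400),interpolation=2)
    P=np.array(T)+[0,0,.021]
    for e,col in (((0,0,0),(0,0,255)),((0,-.043*.8,.043*.6),(0,255,0)),((0,.053*.8,-.053*.6),(255,0,0))):
        x,y=proj(c,P+np.array(e)); cv2.circle(a,(int((x-u+25)*8),int((y-v+22)*8)),4,col,-1)
    o.append(a)
cv2.imwrite('pics/c6.png',np.hstack(o))
E
```

```text
s4 283 241
s5 284 249
```

View pics/c6.png

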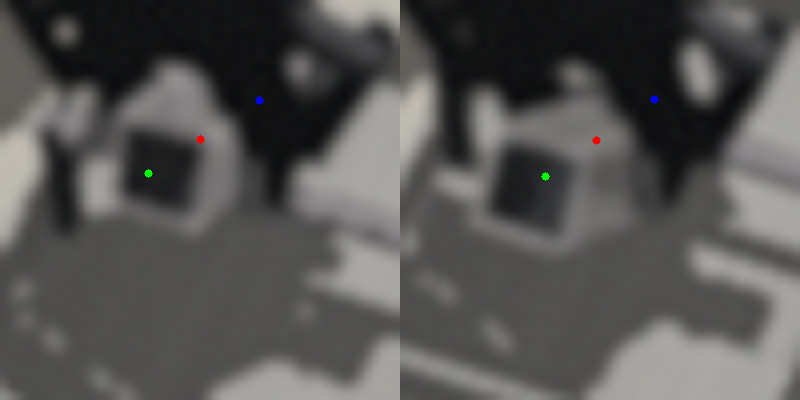

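```bash
cat >> h.py <<'E'
import itertools
def tubepts(T,M,th,g,zo=.021):
    """tube corners; th deg mouth-down tilt, g = tube x at the grasp point"""
    t=np.radians(th); P=np.array(T)-M[:,2]*zo; X=M[:,0]*np.cos(t)+M[:,2]*np.sin(t); Y=M[:,1]; Z=np.cross(X,Y)
    L=[(x,a*h,b*h) for x,h in ((.048,.019),(.040,.019),(-.048,.017)) for a in(-1,1) for b in(-1,1)]
    return np.array([P+X*(l[0]-g)+Y*l[1]+Z*l[2] for l in L])
def pbox(c,T,M,th,g):
    q=np.array([proj(c,p) for p in tubepts(T,M,th,g)]); k=q[:8]; return k[:,0].min(),q[:,1].min(),k[:,0].max(),k[:,1].max(),q[8:,1].max()
def fit(c,s,box):
    M=rot(s['orientation']); best=[]
    for th in range(-20,116,1):
        for g in np.arange(-.02,.031,.002):
            b=pbox(c,s['tool_pos'],M,th,g); e=(b[1]-box[1])**2+((b[2]-b[0])-(box[2]-box[0]))**2+((b[0]+b[2]-box[0]-box[2])/2)**2*.1
            best.append((e,th,round(g,3)))
    return sorted(best)[:6]
E
python3 -m handwheel '[[0,0,-30,0,0.2],[0,0,-60,0,0.2],[0,0,-70,0,0.2],[0,0,-70,0,0.2]]' 30
python3 - <<'E'
from h import *
c=cap('wrist','w7'); s=r.read_state(); M=rot(s['orientation'])
B=[(np.round(d['box']).tolist(),round(d['confidence'],2)) for d in optics.boxes_of('wrist','tube_1')];print(B, s['tool_pos'],s['wrist_force'])
# w3 check in current camera (rigid to tool)
print('w3',fit(c,s,[264,163,376,365]))
for th in (0,20,40,60,80): print(th,np.round(pbox(c,s['tool_pos'],M,th,-.005)))
im=cv2.imread('pics/w7.png')
cv2.imwrite('pics/w7c.png',cv2.resize(im[80:400,180:460],(525,600),interpolation=2))
E
```

```text
t: 15.52
tool_pos: [0.5447, -0.1456, 0.1315]
orientation: [2.194, 2.245, 0.002]
wrist_force: [-0.1, 0.2, -1.9]
finger_gap: 0.394
grip_force: 30.7
[([275.0, 211.0, 364.0, 365.0], 0.96), ([60.0, 198.0, 202.0, 282.0], 0.71)] [ 0.54366219 -0.14537199  0.13025862] [ 0.32563601  0.1503312  -2.08295957]
w3 [(np.float64(2.3931960067564813), -1, np.float64(-0.004)), (np.float64(2.4832993375560974), 0, np.float64(-0.004)), (np.float64(3.682801972937773), -2, np.float64(-0.004)), (np.float64(4.0184822077896625), 1, np.float64(-0.004)), (np.float64(6.2880583957855425), -3, np.float64(-0.004)), (np.float64(6.828178058390126), -3, np.float64(-0.002))]
0 [262. 160. 373. 202. 390.]
20 [270. 160. 366. 188. 404.]
40 [275. 160. 360. 207. 403.]
60 [280. 173. 355. 230. 403.]
80 [283. 194. 352. 256. 405.]
```

View pics/w7c.png

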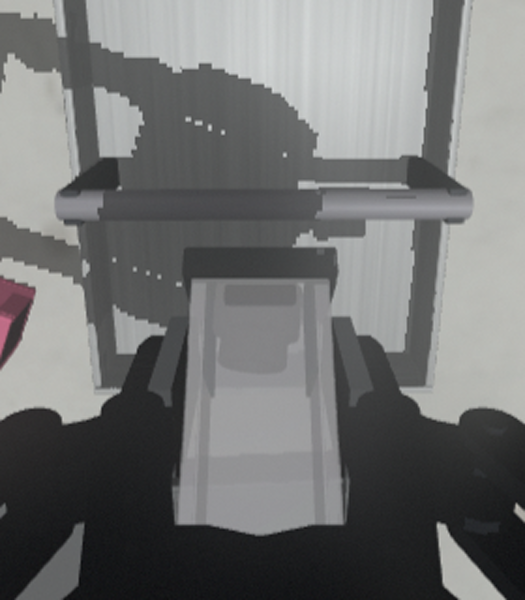

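```bash
python3 - <<'E'
from h import *
c=cap('wrist'); s=r.read_state(); M=rot(s['orientation'])
for w in (82.7,86): print(w,fit(c,s,[319-w/2,212,319+w/2,0]))
def ed(th,g): q=np.array([proj(c,p) for p in tubepts(s['tool_pos'],M,th,g)]); return np.round(q)
for th,g in ((30,.015),(40,.01),(50,.005),(60,.005)): print(th,g,ed(th,g).tolist())
# bar in picture: ends (55..472, y 204) top z .068
for x in (70,455): print('bar',at_z(c,180+x/1.875,80+203/1.875,.066))
E
```

```text
82.7 [(np.float64(0.07213094212215967), 67, np.float64(0.02)), (np.float64(0.11667299769769188), 68, np.float64(0.02)), (np.float64(0.34641638315727424), 66, np.float64(0.02)), (np.float64(0.5088228517908979), 69, np.float64(0.02)), (np.float64(0.9121324541889488), 65, np.float64(0.02)), (np.float64(1.278649037295748), 70, np.float64(0.02))]
86 [(np.float64(3.0447070889663537), 58, np.float64(0.022)), (np.float64(3.103771472640338), 59, np.float64(0.022)), (np.float64(3.1232768783694276), 59, np.float64(0.02)), (np.float64(3.142085491783287), 58, np.float64(0.02)), (np.float64(3.2262386974288964), 57, np.float64(0.022)), (np.float64(3.239371693952951), 60, np.float64(0.02))]
30 0.015 [[273.0, 205.0], [283.0, 219.0], [365.0, 205.0], [355.0, 219.0], [273.0, 224.0], [283.0, 234.0], [366.0, 224.0], [355.0, 234.0], [272.0, 472.0], [282.0, 425.0], [368.0, 472.0], [356.0, 425.0]]
40 0.01 [[276.0, 191.0], [285.0, 219.0], [363.0, 191.0], [353.0, 219.0], [275.0, 208.0], [284.0, 233.0], [364.0, 208.0], [354.0, 233.0], [268.0, 460.0], [280.0, 429.0], [371.0, 459.0], [359.0, 429.0]]
50 0.005 [[279.0, 183.0], [286.0, 222.0], [360.0, 183.0], [352.0, 222.0], [278.0, 197.0], [285.0, 234.0], [361.0, 197.0], [353.0, 234.0], [266.0, 436.0], [278.0, 427.0], [374.0, 436.0], [361.0, 427.0]]
60 0.005 [[281.0, 188.0], [287.0, 233.0], [357.0, 188.0], [351.0, 233.0], [280.0, 199.0], [286.0, 245.0], [359.0, 199.0], [352.0, 245.0], [262.0, 423.0], [274.0, 436.0], [378.0, 423.0], [365.0, 436.0]]
bar [ 0.47252665 -0.12442394  0.066     ]
bar [ 0.61297381 -0.12117317  0.066     ]
```

```bash
cat >> h.py <<'E'
def tp(c,s,u,v,wpx,wm):
    """tool-frame point (mm, about grasp point) of a picture point where wm metres span wpx pixels"""
    f=200/np.tan(np.radians(c['vfov'])/2); D=f*wm/wpx
    p=np.array(c['position'])+ray(c,u,v)*D; M=rot(s['orientation']); return (M.T@(p-s['tool_pos'])*1000+[0,0,21]).round(1)
E
python3 - <<'E'
from h import *
c=cap('wrist'); s=r.read_state()
a=tp(c,s,319,228,75.7,.034);b=tp(c,s,319,357,95,.034);k=tp(c,s,319,212,82.7,.038)
print(a,b,k,'tilt',np.degrees(np.arctan2(*(a-b)[[2,0]])))
E
```

```text
[24.6 -0.3  8.1] [ -8.4  -0.4 -32.5] [30.4 -0.3 13.3] tilt 50.895517012369346
```

```bash
python3 -m handwheel '[[13,0,0,0,0.2],[13,0,0,0,0.2],[13,0,0,0,0.2]]' 120; python3 -m handwheel '[[0,0,18,0,0.2],[0,0,57,0,0.2],[0,0,57,0,0.2]]'; python3 -m handwheel '[[0,0,-39,0,0.2],[0,0,-57,0,0.2],[0,0,-57,0,0.2]]' 
python3 -m handwheel '[[0,0,18,0,0.2],[0,0,57,0,0.2],[0,0,18,0,0.2],[0,0,0,0,0.2],[0,0,0,0,0.2]]'
python3 - <<'E'
from h import *
c=cap('wrist','w8'); s=r.read_state();print(s['tool_pos'],s['wrist_force'])
for n in ('tube_1','bush_1'): print(n,[(np.round(d['box']).tolist(),round(d['confidence'],2)) for d in optics.boxes_of('wrist',n)])
E
```

```text
t: 16.1
tool_pos: [0.5433, -0.1325, 0.13]
orientation: [-2.195, -2.247, 0.0]
wrist_force: [0.2, 0.1, -1.0]
finger_gap: 0.381
grip_force: 119.0
t: 16.48
tool_pos: [0.5472, -0.1387, 0.0749]
orientation: [2.183, 2.241, -0.004]
wrist_force: [0.4, -10.7, 8.8]
finger_gap: 0.383
grip_force: 139.4
t: 16.85
tool_pos: [0.5447, -0.1332, 0.1313]
orientation: [2.194, 2.244, 0.002]
wrist_force: [-0.1, 0.4, -1.9]
finger_gap: 0.382
grip_force: 137.7
t: 17.48
tool_pos: [0.5449, -0.1332, 0.1315]
orientation: [2.193, 2.244, 0.003]
wrist_force: [-0.6, -0.4, -1.2]
finger_gap: 0.382
grip_force: 137.4
[ 0.54402695 -0.13294977  0.13077937] [ 0.09182449  0.28114332 -1.71381743]
tube_1 [([64.0, 213.0, 201.0, 294.0], 0.65), ([269.0, 163.0, 363.0, 362.0], 0.63)]
bush_1 [([292.0, 70.0, 321.0, 103.0], 0.6), ([506.0, 208.0, 562.0, 333.0], 0.54)]
```

```bash
python3 - <<'E'
from h import *
for n in ('w3','w7','w8'):
    g=cv2.cvtColor(cv2.imread('pics/%s.png'%n),cv2.COLOR_BGR2GRAY)
    print(n,'center col',g[130:370:4,313:323].mean(1).astype(int).tolist())
g=cv2.cvtColor(cv2.imread('pics/w8.png'),cv2.COLOR_BGR2GRAY)
for v in range(150,370,6): print(v,' '.join('%3d'%x for x in g[v:v+3,262:380:4].mean(0)))
print(g[66:108:4,284:332:4])
s=r.read_state();c=optics.capture('wrist');print(at_z(c,306,88,.015))
E
```

```text
w3 center col [83, 84, 82, 83, 90, 94, 94, 94, 80, 113, 95, 77, 77, 67, 60, 61, 61, 62, 62, 116, 129, 146, 146, 146, 146, 146, 146, 177, 176, 175, 174, 174, 166, 161, 161, 160, 160, 159, 158, 160, 158, 158, 157, 158, 158, 158, 152, 152, 151, 151, 124, 123, 122, 121, 121, 121, 120, 119, 118, 26]
w7 center col [101, 100, 99, 98, 97, 95, 94, 93, 92, 91, 90, 89, 89, 74, 78, 78, 74, 86, 86, 86, 86, 62, 62, 63, 63, 124, 111, 111, 115, 131, 131, 130, 131, 131, 132, 131, 132, 133, 146, 151, 157, 158, 158, 158, 158, 158, 158, 158, 148, 146, 146, 145, 151, 151, 150, 149, 149, 149, 150, 30]
w8 center col [97, 96, 95, 95, 94, 93, 92, 91, 90, 68, 69, 69, 69, 67, 137, 121, 121, 120, 156, 157, 157, 159, 159, 161, 161, 162, 162, 162, 172, 172, 172, 172, 172, 173, 173, 173, 173, 174, 166, 167, 167, 168, 172, 178, 179, 179, 179, 180, 180, 181, 181, 169, 169, 170, 170, 175, 175, 175, 176, 33]
150  87  86  87  85  87  85  88  88  86  87  90  91  90  92  93  94  95  98  99 100 106 104 187 184 185 187 188 184 188 183
156  85  85  86  86  87  85  87  86  86  86  90  90  88  90  92  94  94  96  99  99 103 1
[... 4274 characters left out ...]
  28  30  31  32  33  31  32  32  33  33  33  34  32  34  35  34  36  35  35  37  37  37  35  37  36
[[ 86  87  85  87  88  88  89  90  93  94  96  97]
 [191 188 189 188 190 194 197 192 194 197 196 188]
 [191 189 189 187 150 148 151 153 194 197 197 189]
 [192 188 188 149 197 198 200 179 153 197 196 189]
 [192 187 147 198  88 176 143 184 150 177 196 190]
 [192 188 147 197 174 193 195 104 198 155 198 190]
 [192 188 149 198 189 193 195 104 192 155 198 189]
 [190 188 138 186 165 193 195 201 133 176 198 190]
 [191 187 187 147 170 199 201 154 151 199 199 190]
 [189 189 187 185 151 148 149 158 194 198 198 191]
 [190 189 187 187 190 193 195 193 193 199 197 191]]
[ 0.53058413 -0.043971    0.015     ]
```

```bash
python3 - <<'E'
from h import *
c=cap('wrist'); s=r.read_state()
a=tp(c,s,314.5,185,82.5,.034);b=tp(c,s,319,354,91,.034);k=tp(c,s,314.5,167,88,.038)
print(a,b,k,'tilt',np.degrees(np.arctan2(*(a-b)[[2,0]])),np.degrees(np.arctan2(*(k-b)[[2,0]])))
for n in('top',):
    ct=cap(n,'t9'); print(rect('top','empties_tray',.022,ct))
# bush check
print(np.mean([ (cap('wrist'),r.read_state()['wrist_force'][2])[1] for _ in range(3)]))
E
```

```text
[45.9 -2.2  3. ] [-11.1  -0.4 -28.1] [51.7 -2.3 11.3] tilt 28.617501920048866 32.103688709868514
(488.55584716796875, -361.2033386230469, 231.85691833496094, 148.2766876220703, 4.414649486541748)
-1.2593768552960205
```

```bash
python3 - <<'E'
from h import *
go([.5534,-.3562,.10],94.4)
E
```

```text
t 17.98 rows [-223.6    5.1   30. ] turn -3.1 q6 -0.34->-0.39
```

```bash
python3 -m handwheel '[[-56,1,0,-1,0.2],[-112,2,0,-2,0.2],[-168,4,0,-3,0.2],[-224,5,30,-3,0.2],[-224,5,60,-3,0.2]]' 30;  python3 -m handwheel '[[0,0,20,0,0.2],[0,0,40,0,0.2],[0,0,52,0,0.2],[0,0,60,0,0.2],[0,0,66,0,0.2]]' 20
python3 -m handwheel '[[0,0,0,0,0.2],[0,0,0,0,0.45],[0,0,0,0,0.5],[0,0,0,0,0.5],[0,0,-20,0,0.5]]'
python3 -m handwheel '[[0,0,-50,0,0.5],[0,0,-110,0,0.5],[0,0,-140,0,1],[0,0,-140,0,1]]'
python3 - <<'E'
from h import *
c=cap('wrist','w10');s=r.read_state()
print([(np.round(d['box']).tolist(),round(d['confidence'],2)) for d in optics.boxes_of('wrist','tube_1')])
for d in optics.trace('wrist','tube_1')[:2]:
    m=d['mask'].astype(np.uint8);p=np.argwhere(m)[:,::-1]
    W=np.array([at_z(c,u,v,.030)[:2] for u,v in p],np.float32)*1000
    print(d['confidence'],d['box'],m.sum(),cv2.minAreaRect(W))
try: print(rect('wrist','empties_tray',.022,c))
except Exception as e: print(e)
E
```

```text
t: 18.6
tool_pos: [0.5544, -0.3622, 0.0708]
orientation: [2.138, 2.295, -0.001]
wrist_force: [0.8, 1.1, -1.3]
finger_gap: 0.381
grip_force: 137.8
t: 19.23
tool_pos: [0.5582, -0.3601, 0.0096]
orientation: [2.127, 2.296, 0.001]
wrist_force: [1.4, -3.8, 14.5]
finger_gap: 0.379
grip_force: 135.7
t: 19.85
tool_pos: [0.5516, -0.355, 0.0224]
orientation: [-2.132, -2.299, 0.001]
wrist_force: [0.2, 0.0, 0.0]
finger_gap: 0.499
grip_force: 0.0
t: 20.35
tool_pos: [0.5561, -0.3585, 0.1699]
orientation: [2.13, 2.297, 0.002]
wrist_force: [-0.7, -0.3, -0.8]
finger_gap: 0.897
grip_force: 0.0
[([292.0, 131.0, 337.0, 239.0], 0.83), ([138.0, 1.0, 183.0, 20.0], 0.69), ([219.0, 3.0, 428.0, 43.0], 0.57)]
0.89 [138.0, 0.7, 182.3, 19.1] 417 ((421.0538635253906, -220.47850036621094), (31.169628143310547, 11.687638282775879), 4.3941473960876465)
0.65 [295.8, 132.7, 336.8, 239.5] 3952 ((553.0946655273438, -359.07733154296875), (37.738277435302734, 102.2637939453125), 5.244964599609375)
(487.3603210449219, -363.0655517578125, 231.1855010986328, 141.89212036132812, 4.520147800445557)
```

```bash
python3 - <<'E'
from h import *
go([.597,.221,.15],197)
E
```

```text
t 20.55 rows [571.7  87.9  13.5] turn 77.3 q6 -0.71->0.64
```

```bash
python3 -m handwheel '[[57,9,-20,0,1],[114,18,-20,0,1],[172,26,-20,0,1],[229,35,-20,0,1],[286,44,-20,0,1]]' 40 | head -2; python3 -m handwheel '[[57,9,10,-10,0.5],[114,18,20,-20,0.5],[172,26,30,-30,0.5],[229,35,34,-40,0.5],[286,44,34,-50,0.5]]' | head -2;  python3 -m handwheel '[[0,0,0,-10,0.5],[0,0,0,-20,0.5],[0,0,0,-30,0.5],[0,0,0,-40,0.5],[0,0,0,-50,0.5]]' | head -2
python3 - <<'E'
from h import *
s=r.read_state();print(yaw(s['orientation']),s['joint_positions'])
go([.597,.221,.0905],197)
E
```

```text
t: 21.18
tool_pos: [0.5745, -0.0661, 0.1822]
t: 21.8
tool_pos: [0.5964, 0.2217, 0.1472]
t: 22.42
tool_pos: [0.5968, 0.2199, 0.1477]
-165.36111801389157 [ 2.84610510e-01  4.16807609e-01  1.66640470e+00 -1.98230489e-05
  1.06291347e+00 -1.54167316e+00]
t 22.43 rows [-0.7  1.  57.2] turn -2.4 q6 -1.54->-1.58
```

```bash
python3 -m handwheel '[[-1,1,30,-2,0.5],[-1,1,57,-2.4,0.5],[-1,1,57,-2.4,0.5],[-1,1,57,-2.4,0.1],[-1,1,57,-2.4,0]]' 40 | head -2; python3 -m handwheel '[[0,0,0,0,0],[0,0,0,0,0]]' ; python3 -m handwheel '[[0,0,0,9,0],[0,0,0,18,0],[0,0,0,27,0],[0,0,0,36,0],[0,0,0,45,0]]'|head -2;python3 -m handwheel '[[0,0,0,9,0],[0,0,0,18,0],[0,0,0,27,0],[0,0,0,36,0],[0,0,0,45,0]]'|head -3
python3 -m handwheel '[[0,0,0,0,0],[0,0,0,0,0.4],[0,0,-10,0,0.5],[0,0,-60,0,1],[0,-20,-90,-8,1]]' | head -2;
python3 -m handwheel '[[0,-40,0,-10,1],[0,-77,0,-20,1],[0,-77,0,-30,1],[0,-77,0,-40,1],[0,-77,0,-50,1]]' | head -2;
python3 -m handwheel '[[0,0,0,-10,1],[0,0,0,-20,1],[0,0,0,-32,1],[0,0,0,-32,1]]' | head -2;
python3 - <<'E'
from h import *
s=r.read_state();print(yaw(s['orientation']))
c=cap('wrist','w11')
for d in optics.trace('wrist','tube_1'):
    m=d['mask'].astype(np.uint8);p=np.argwhere(m)[:,::-1]
    W=np.array([at_z(c,u,v,.06)[:2] for u,v in p],np.float32)*1000
    print(round(d['confidence'],2),np.round(d['box']),m.sum(),cv2.minAreaRect(W))
print([np.round(proj(c,[*(s['tool_pos'][:2]+rot(s['orientation'])[:2,0]*k),.069])) for k in(-.043,0,.053)])
go([.504,.1935,.0303],197)
E
```

```text
t: 23.05
tool_pos: [0.5998, 0.2219, 0.0945]
t: 23.3
tool_pos: [0.5998, 0.2219, 0.0945]
orientation: [-0.456, 3.106, 0.001]
wrist_force: [-0.1, 0.9, 3.5]
finger_gap: 0.128
grip_force: 56.4
t: 23.92
tool_pos: [0.5997, 0.2208, 0.0945]
t: 24.55
tool_pos: [0.5989, 0.2202, 0.0945]
orientation: [1.88, 2.516, -0.004]
t: 25.18
tool_pos: [0.5821, 0.2165, 0.1864]
t: 25.8
tool_pos: [0.51, 0.1837, 0.1839]
t: 26.3
tool_pos: [0.5101, 0.1837, 0.1837]
-163.34515327467955
0.66 [311. 129. 358. 243.] 4493 ((500.1748962402344, 193.58985900878906), (102.4570541381836, 38.73463439941406), 16.21204948425293)
[array([319., 245.]), array([319., 199.]), array([319., 137.])]
t 26.40 rows [  3.   11.1 153.2] turn -0.4 q6 -1.59->-1.60
```

```bash
python3 -m handwheel '[[3,12,50,0,1],[3,12,105,0,1],[3,12,145,0,1],[3,12,153,0,1],[3,12,153,0,0.6]]' 30|head -2; python3 -m handwheel '[[0,0,0,0,0.3],[0,0,0,0,0.2],[0,0,0,0,0.2],[0,0,0,0,0.2]]' 30
python3 -m handwheel '[[0,0,-20,0,0.2],[0,0,-60,0,0.2],[0,0,-110,0,0.2],[0,0,-130,0,0.2],[0,0,-130,0,0.2]]'
python3 - <<'E'
from h import *
c=cap('wrist','w12')
print([(np.round(d['box']).tolist(),round(d['confidence'],2)) for d in optics.boxes_of('wrist','tube_1')])
print([(np.round(d['box']).tolist(),round(d['confidence'],2)) for d in optics.boxes_of('wrist','bush_1')])
g=cv2.cvtColor(cv2.imread('pics/w12.png'),cv2.COLOR_BGR2GRAY)
print('center col',g[130:370:4,313:323].mean(1).astype(int).tolist())
go([.542,-.097,.155])
E
```

```text
t: 27.02
tool_pos: [0.5041, 0.1944, 0.0307]
t: 27.52
tool_pos: [0.5054, 0.1948, 0.0323]
orientation: [-0.456, 3.105, 0.001]
wrist_force: [-0.5, -0.3, 7.7]
finger_gap: 0.396
grip_force: 32.0
t: 28.15
tool_pos: [0.5051, 0.1947, 0.1625]
orientation: [-0.456, 3.104, 0.001]
wrist_force: [-0.2, 0.5, -2.6]
finger_gap: 0.398
grip_force: 31.3
[([147.0, 270.0, 250.0, 325.0], 0.82), ([264.0, 163.0, 375.0, 368.0], 0.62)]
[([41.0, 130.0, 62.0, 156.0], 0.9), ([292.0, 169.0, 346.0, 179.0], 0.72), ([0.0, 301.0, 82.0, 328.0], 0.7), ([0.0, 48.0, 102.0, 244.0], 0.46)]
center col [82, 81, 80, 81, 95, 94, 94, 88, 60, 130, 74, 77, 67, 58, 60, 60, 61, 61, 82, 128, 144, 146, 146, 147, 146, 146, 176, 177, 176, 175, 175, 173, 165, 161, 161, 160, 160, 159, 160, 161, 160, 160, 158, 159, 158, 158, 158, 156, 156, 129, 124, 123, 122, 121, 121, 120, 120, 119, 119, 25]
t 28.30 rows [  45.5 -290.     3.8] turn 0.0 q6 -1.57->-1.57
```

```bash
python3 -m handwheel '[[9,-58,0,10,0.2],[18,-116,0,20,0.2],[28,-174,0,30,0.2],[37,-232,0,40,0.2],[46,-290,0,50,0.2]]' 30|head -2; python3 -m handwheel '[[0,0,0,10,0.2],[0,0,0,20,0.2],[0,0,0,30,0.2],[0,0,0,40,0.2],[0,0,0,50,0.2]]'|head -2
python3 -m handwheel '[[0,0,0,5.4,0.2],[0,0,0,5.4,0.2]]'|head -3
python3 - <<'E'
from h import *
print(r.read_state()['joint_positions'][5]);go([.542,-.097,.065],91.3)
E
```

```text
t: 28.92
tool_pos: [0.5416, -0.0982, 0.1581]
t: 29.55
tool_pos: [0.5413, -0.0964, 0.1578]
t: 29.8
tool_pos: [0.5415, -0.0964, 0.1582]
orientation: [-2.192, -2.245, 0.003]
-0.27914026736140135
t 29.80 rows [-0.7  0.8 93.2] turn 0.1 q6 -0.28->-0.28
```

```bash
python3 -m handwheel '[[0,0,40,0,0.2],[0,0,80,0,0.2],[0,0,93,0,0.2],[0,0,97,0,0.2],[0,0,101,0,0.2]]'|head -2; python3 -m handwheel '[[0,0,4,0,0.2],[0,0,8,0,0.2],[0,0,12,0,0.2],[0,0,16,0,0.2],[0,0,20,0,0.2]]'; python3 -m handwheel '[[0,0,0,0,0.2],[0,0,-30,0,0.2],[0,0,-80,0,0.2],[0,0,-92,0,0.2],[0,0,-92,0,0.2]]' 120
python3 - <<'E'
from h import *
c=cap('wrist','w13');s=r.read_state();M=rot(s['orientation'])
print([(np.round(d['box']).tolist(),round(d['confidence'],2)) for d in optics.boxes_of('wrist','tube_1')])
g=cv2.cvtColor(cv2.imread('pics/w13.png'),cv2.COLOR_BGR2GRAY)
print('center col',g[130:370:4,313:323].mean(1).astype(int).tolist())
for v in range(150,260,6): print(v,' '.join('%3d'%x for x in g[v:v+3,262:380:4].mean(0)))
for th in (10,20,30,40,50,60): 
    q=np.array([proj(c,p) for p in tubepts(s['tool_pos'],M,th,-.005)]).round(); print(th,q[[0,2,1,4,6,5]].tolist())
E
```

```text
t: 30.42
tool_pos: [0.5447, -0.0967, 0.0616]
t: 31.05
tool_pos: [0.5457, -0.0965, 0.0429]
orientation: [2.193, 2.244, 0.005]
wrist_force: [-5.0, 5.3, 16.2]
finger_gap: 0.393
grip_force: 30.8
t: 31.68
tool_pos: [0.5444, -0.0972, 0.133]
orientation: [2.193, 2.244, 0.003]
wrist_force: [0.2, -1.0, -2.2]
finger_gap: 0.385
grip_force: 109.5
[([271.0, 155.0, 366.0, 368.0], 0.93), ([77.0, 246.0, 204.0, 320.0], 0.63)]
center col [91, 90, 89, 89, 90, 91, 86, 67, 67, 67, 66, 126, 115, 115, 115, 133, 133, 133, 134, 135, 135, 136, 135, 136, 139, 153, 157, 161, 156, 152, 154, 153, 158, 163, 163, 163, 163, 163, 163, 163, 164, 164, 164, 164, 164, 156, 156, 157, 156, 156, 161, 167, 167, 168, 167, 168, 167, 167, 130, 31]
150  86  85  84  83  86  84  87  86  84  84  87  88  86  89  91  94  91  93  96  97 101 178 182 181 183 183 183 181 183 183
156  86  86  84  83  61  62  62  62  62  63  62  63  65  67  68  70  72  75  79  80  82  85  86  88 108 144 182 180 182 182
162  84  85  84  83  61  62  62  62  62  62  63  63  65  66  68  70  72  74  77  80  82  85  85  87  88 112 182 179 181 184
168  83  85  85
[... 1868 characters left out ...]
 146 137 140 161 161 161 162 161 161 161 162 162 162 162 162 161 147 141 148 150  89  88  89  87 131
10 [[265.0, 166.0], [368.0, 166.0], [278.0, 165.0], [265.0, 188.0], [367.0, 188.0], [278.0, 181.0]]
20 [[269.0, 159.0], [364.0, 159.0], [280.0, 172.0], [269.0, 180.0], [364.0, 179.0], [280.0, 188.0]]
30 [[272.0, 158.0], [361.0, 157.0], [282.0, 182.0], [272.0, 175.0], [361.0, 175.0], [282.0, 196.0]]
40 [[275.0, 160.0], [358.0, 160.0], [284.0, 193.0], [274.0, 175.0], [359.0, 175.0], [283.0, 206.0]]
50 [[278.0, 165.0], [355.0, 165.0], [285.0, 205.0], [277.0, 178.0], [356.0, 178.0], [284.0, 217.0]]
60 [[280.0, 173.0], [353.0, 173.0], [286.0, 219.0], [279.0, 183.0], [354.0, 183.0], [285.0, 229.0]]
```

```bash
python3 -m handwheel '[[-50,0,0,0,0.2],[-97,0,10,0,0.2],[-97,0,14,0,0.2],[-97,0,14,0,0.2]]' 120|head -2; python3 -m handwheel '[[14,0,11,0,0.2],[44,0,34,0,0.2],[44,0,34,0,0.2]]';  python3 -m handwheel '[[-30,0,-23,0,0.2],[-44,0,-34,0,0.2],[-44,0,-34,0,0.2]]'
python3 - <<'E'
from h import *
c=cap('wrist','w14');s=r.read_state()
g=cv2.cvtColor(cv2.imread('pics/w14.png'),cv2.COLOR_BGR2GRAY)
print('center col',g[130:370:4,313:323].mean(1).astype(int).tolist())
for v in range(140,240,6): print(v,' '.join('%3d'%x for x in g[v:v+3,262:380:4].mean(0)))
print([(np.round(d['box']).tolist(),round(d['confidence'],2)) for d in optics.boxes_of('wrist','bush_1')])
E
```

```text
t: 32.28
tool_pos: [0.5432, -0.1928, 0.1148]
t: 32.65
tool_pos: [0.5412, -0.1453, 0.0804]
orientation: [-2.187, -2.246, 0.004]
wrist_force: [-0.6, -0.5, -1.1]
finger_gap: 0.385
grip_force: 116.4
t: 33.02
tool_pos: [0.5467, -0.1948, 0.1191]
orientation: [2.195, 2.242, 0.003]
wrist_force: [0.9, 0.2, -1.6]
finger_gap: 0.384
grip_force: 116.7
center col [95, 94, 92, 92, 91, 90, 90, 69, 68, 68, 68, 116, 123, 118, 118, 131, 144, 152, 154, 155, 154, 154, 156, 157, 157, 157, 157, 157, 158, 167, 168, 168, 169, 169, 169, 169, 170, 169, 171, 171, 170, 171, 171, 159, 159, 159, 159, 165, 165, 164, 160, 160, 166, 165, 165, 164, 159, 165, 127, 31]
140  85  87  88  87  86  87  88  86  88  89  91  90  88  91  93  95  95  97  99 100 179 182 183 185 184 186 183 189 188 185
146  85  87  87  86  85  88  87  86  86  87  91  89  88  90  92  92  94  96  98  99 102 179 181 184 182 184 182 187 187 184
152  85  87  86  85  85  84  86  86  84  88  90  88  87  89  90  92  93  95  97  98 101 101 126 181 180 181 180 185 185 181
158  85  86  86  83  63  63  62  63  62  63  64  65  66  68  69  71  73  76  78  81  83
[... 1020 characters left out ...]
 101 168
212  83  84  86  85 106 154 153 128 136 155 155 155 154 155 154 155 154 155 155 154 161 131 136 160 162 165 171 159 168 166
218  85  85  86  86 127 155 156 128 139 156 156 156 156 157 156 156 156 156 162 163 164 132 136 162 162 164 168 172 165 163
224  84  85  86  86 136 155 155 129 145 158 157 157 157 157 156 156 156 162 164 163 158 133 136 157 156 115 137 140 135 134
230  79  79  80  79 141 155 153 130 151 156 156 157 156 157 157 157 156 156 157 157 156 134 141 154 155  97  97  97  96  95
236  80  80  80  80 147 155 151 140 153 157 156 157 157 157 157 158 157 157 157 157 157 140 141 156 156  99  99  98  98  96
[([284.0, 11.0, 320.0, 54.0], 0.89), ([289.0, 0.0, 319.0, 13.0], 0.53)]
```

```bash
python3 - <<'E'
from h import *
c=cap('wrist');print(at_z(c,302,32,.015),at_z(c,304,6,.015))
ct=cap('top','t15'); R_=rect('top','empties_tray',.022,ct); print(R_)
print([np.round(d['box']).tolist()+[round(d['confidence'],2)] for d in optics.boxes_of('top','tube_1')])
go([R_[0]/1000,R_[1]/1000,.10],94.4)
E
```

```text
[ 0.52986965 -0.06824107  0.015     ] [ 0.53115126 -0.0523109   0.015     ]
(495.8889465332031, -375.05108642578125, 232.65927124023438, 148.2708282470703, 5.244892597198486)
[[258.0, 176.0, 294.0, 204.0, 0.91], [374.0, 209.0, 382.0, 225.0, 0.64], [433.0, 207.0, 474.0, 225.0, 0.54]]
t 33.33 rows [-181.   -52.7   16.3] turn -3.1 q6 -0.44->-0.49
```

```bash
python3 -m handwheel '[[-50,-10,0,-1,0.2],[-100,-25,0,-2,0.2],[-150,-45,0,-3,0.2],[-181,-56,10,-4,0.2],[-181,-56,40,-4,0.2]]' |head -2
python3 - <<'E'
from h import *
c=cap('wrist','w16');s=r.read_state()
for n,z in (('empties_tray',.022),):
    print(n,rect('wrist',n,z,c))
for d in optics.trace('wrist','tube_1')[:3]:
    p=np.argwhere(d['mask'])[:,::-1]; W=np.array([at_z(c,u,v,.030)[:2] for u,v in p],np.float32)*1000; print(d['box'],cv2.minAreaRect(W))
go([.492,-.375,.004],95.2)
E
```

```text
t: 33.95
tool_pos: [0.4941, -0.3799, 0.0787]
empties_tray (493.7646789550781, -377.01226806640625, 228.4249725341797, 139.3182830810547, 4.718234062194824)
[273.8, 155.6, 364.6, 368.7] ((499.16021728515625, -413.9638366699219), (69.43832397460938, 163.9105682373047), 2.943850040435791)
[388.1, 152.4, 468.2, 298.4] ((564.1732177734375, -376.79034423828125), (48.37015151977539, 105.87164306640625), 7.933438777923584)
t 34.10 rows [-1.2  0.9 70.7] turn 0.1 q6 -0.81->-0.81
```

```bash
python3 -m handwheel '[[-1,1,25,0,0.2],[-1,1,42,0,0.2],[-1,1,54,0,0.2],[-1,1,62,0,0.2],[-1,1,69,0,0.2]]'|head -4
python3 -m handwheel '[[0,0,0,0,0.2],[0,0,0,0,0.45],[0,0,0,0,0.5],[0,0,0,0,0.5],[0,0,-20,0,0.5]]'|head -2
python3 -m handwheel '[[0,0,-50,0,0.5],[0,0,-110,0,0.5],[0,0,-160,0,1],[0,0,-160,0,1]]'|head -2
python3 - <<'E'
from h import *
c=cap('wrist','w17')
print(rect('wrist','empties_tray',.022,c))
for d in optics.trace('wrist','tube_1')[:3]:
    p=np.argwhere(d['mask'])[:,::-1]; W=np.array([at_z(c,u,v,.030)[:2] for u,v in p],np.float32)*1000; print(np.round(d['box']),round(d['confidence'],2),np.round(cv2.minAreaRect(W)[0]),np.round(cv2.minAreaRect(W)[1]))
s=r.read_state();M=rot(s['orientation']);print(yaw(s['orientation']),(M.T@(np.array([.597,.221,.15])-s['tool_pos'])*1000).round(1))
E
```

```text
t: 34.72
tool_pos: [0.4995, -0.382, 0.0137]
orientation: [2.106, 2.312, -0.001]
wrist_force: [1.3, -3.7, 15.0]
t: 35.35
tool_pos: [0.4925, -0.3751, 0.0266]
t: 35.85
tool_pos: [0.4978, -0.3798, 0.1962]
(494.10858154296875, -377.57769775390625, 230.50167846679688, 140.99444580078125, 5.04386043548584)
[296. 129. 335. 228.] 0.67 [ 495. -377.] [ 39. 101.]
95.30989138660267 [585.2 158.   38.5]
```

```bash
python3 -m handwheel '[[58,16,0,0,1],[117,32,0,0,1],[175,47,0,0,1],[234,63,0,0,1],[293,79,0,0,1]]' 40 | head -2; python3 -m handwheel '[[58,16,10,-4,0.5],[117,32,20,-8,0.5],[175,47,30,-11.7,0.5],[234,63,38,-11.7,0.5],[293,79,38,-11.7,0.5]]' | head -2
python3 - <<'E'
from h import *
s=r.read_state();print(yaw(s['orientation']),s['joint_positions'][5])
go([.599,.2205,.0935],107)
E
```

```text
t: 36.62
tool_pos: [0.5444, -0.0756, 0.1861]
t: 37.25
tool_pos: [0.5951, 0.2225, 0.1467]
107.01173232156134 -0.007459621128180156
t 37.25 rows [-3.   3.5 53.1] turn 0.0 q6 -0.01->-0.01
```

```bash
python3 -m handwheel '[[-3,3,30,0,0.5],[-3,3,53,0,0.5],[-3,3,53,0,0.5],[-3,3,53,0,0.1],[-3,3,53,0,0]]' 40 | head -2; python3 -m handwheel '[[0,0,0,0,0],[0,0,0,0,0]]' ; python3 -m handwheel '[[0,0,0,9,0],[0,0,0,18,0],[0,0,0,27,0],[0,0,0,36,0],[0,0,0,45,0]]'|head -2;python3 -m handwheel '[[0,0,0,9,0],[0,0,0,18,0],[0,0,0,27,0],[0,0,0,36,0],[0,0,0,45,0]]'|head -3
python3 -m handwheel '[[0,0,0,0,0],[0,0,0,0,0.4],[0,0,-10,0,0.5],[0,0,-60,0,1],[-20,0,-90,-8,1]]' | head -2;
python3 -m handwheel '[[-40,0,0,-10,1],[-77,0,0,-20,1],[-77,0,0,-30,1],[-77,0,0,-40,1],[-77,0,0,-50,1]]' | head -2;
python3 -m handwheel '[[0,0,0,-10,1],[0,0,0,-20,1],[0,0,0,-30,1],[0,0,0,-40,1],[0,0,0,-50,1]]' | head -2;
python3 -m handwheel '[[0,0,0,-10,1],[0,0,0,-20,1],[0,0,0,-30,1],[0,0,0,-40,1],[0,0,0,-50,1]]' | head -2;
python3 -m handwheel '[[0,0,0,-10,1],[0,0,0,-20,1],[0,0,0,-22,1],[0,0,0,-22,1]]' | head -2;
python3 - <<'E'
from h import *
s=r.read_state();print(yaw(s['orientation']))
c=cap('wrist','w18')
for d in optics.trace('wrist','tube_1'):
    m=d['mask'].astype(np.uint8);p=np.argwhere(m)[:,::-1]
    W=np.array([at_z(c,u,v,.06)[:2] for u,v in p],np.float32)*1000
    print(round(d['confidence'],2),np.round(d['box']),m.sum(),cv2.minAreaRect(W))
print([np.round(proj(c,[*(s['tool_pos'][:2]+rot(s['orientation'])[:2,0]*k),.069])) for k in(-.043,0,.053)])
go([.504,.1935,.0303],197)
E
```

```text
t: 37.88
tool_pos: [0.5993, 0.2184, 0.0978]
t: 38.12
tool_pos: [0.5994, 0.2184, 0.0979]
orientation: [-1.867, -2.523, 0.006]
wrist_force: [-4.9, -0.8, 2.5]
finger_gap: 0.127
grip_force: 42.5
t: 38.75
tool_pos: [0.5969, 0.2187, 0.0979]
t: 39.38
tool_pos: [0.5953, 0.2205, 0.0978]
orientation: [-3.105, -0.455, 0.02]
t: 40.0
tool_pos: [0.5856, 0.2138, 0.1917]
t: 40.62
tool_pos: [0.5138, 0.1807, 0.1891]
t: 41.25
tool_pos: [0.5138, 0.1807, 0.1889]
t: 41.88
tool_pos: [0.5138, 0.1807, 0.189]
t: 42.38
tool_pos: [0.5131, 0.1808, 0.1881]
-163.1318723591857
0.79 [316. 126. 363. 239.] 4369 ((500.2842712402344, 194.6633758544922), (101.94097900390625, 37.84592819213867), 15.601252555847168)
[array([319., 242.]), array([319., 198.]), array([319., 136.])]
t 42.48 rows [  4.8  14.7 157.4] turn -0.1 q6 -1.61->-1.61
```

```bash
python3 -m handwheel '[[4,16,50,0,1],[4,16,105,0,1],[4,16,149,0.5,1],[4,16,157,0.5,1],[4,16,157,0.5,0.6]]' 30|head -2; python3 -m handwheel '[[0,0,0,0,0.3],[0,0,0,0,0.2],[0,0,0,0,0.2],[0,0,0,0,0.2]]' 30
python3 -m handwheel '[[0,0,-20,0,0.2],[0,0,-60,0,0.2],[0,0,-110,0,0.2],[0,0,-130,0,0.2],[0,0,-130,0,0.2]]'
python3 - <<'E'
from h import *
c=cap('wrist','w19')
print([(np.round(d['box']).tolist(),round(d['confidence'],2)) for d in optics.boxes_of('wrist','tube_1')])
print([(np.round(d['box']).tolist(),round(d['confidence'],2)) for d in optics.boxes_of('wrist','bush_1')])
g=cv2.cvtColor(cv2.imread('pics/w19.png'),cv2.COLOR_BGR2GRAY)
print('center col',g[130:370:4,313:323].mean(1).astype(int).tolist())
s=r.read_state();print(yaw(s['orientation']));go([.542,-.097,.155])
E
```

```text
t: 43.1
tool_pos: [0.5044, 0.1951, 0.0307]
t: 43.6
tool_pos: [0.5058, 0.1955, 0.0324]
orientation: [-0.45, 3.105, 0.001]
wrist_force: [-0.8, -0.1, 6.5]
finger_gap: 0.401
grip_force: 31.8
t: 44.22
tool_pos: [0.5054, 0.1955, 0.1626]
orientation: [-0.45, 3.104, 0.001]
wrist_force: [0.1, 0.1, -2.6]
finger_gap: 0.397
grip_force: 31.0
[([265.0, 160.0, 376.0, 365.0], 0.85)]
[([44.0, 131.0, 62.0, 156.0], 0.93), ([12.0, 127.0, 53.0, 151.0], 0.76), ([293.0, 166.0, 345.0, 177.0], 0.76), ([429.0, 133.0, 576.0, 194.0], 0.23)]
center col [81, 81, 81, 82, 94, 93, 93, 81, 92, 140, 72, 75, 55, 59, 59, 60, 61, 61, 127, 126, 144, 144, 145, 144, 145, 145, 174, 174, 174, 173, 172, 170, 161, 159, 158, 158, 158, 157, 158, 158, 156, 155, 155, 157, 156, 152, 151, 150, 149, 122, 122, 121, 120, 119, 119, 119, 118, 117, 117, 25]
-163.49749164882274
t 44.38 rows [  44.9 -290.8    3.8] turn 0.0 q6 -1.57->-1.57
```

```bash
python3 -m handwheel '[[9,-58,0,10,0.2],[18,-116,0,20,0.2],[28,-174,0,30,0.2],[37,-232,0,40,0.2],[46,-290,0,50,0.2]]' 30|head -2; python3 -m handwheel '[[0,0,0,10,0.2],[0,0,0,20,0.2],[0,0,0,30,0.2],[0,0,0,40,0.2],[0,0,0,50,0.2]]'|head -2
python3 -m handwheel '[[0,0,0,5.2,0.2],[0,0,0,5.2,0.2]]'|head -3
python3 -m handwheel '[[0,0,40,0,0.2],[0,0,80,0,0.2],[0,0,93,0,0.2],[0,0,97,0,0.2],[0,0,101,0,0.2]]'|head -2; python3 -m handwheel '[[0,0,4,0,0.2],[0,0,8,0,0.2],[0,0,12,0,0.2],[0,0,16,0,0.2],[0,0,20,0,0.2]]'; python3 -m handwheel '[[0,0,0,0,0.2],[0,0,-30,0,0.2],[0,0,-80,0,0.2],[0,0,-92,0,0.2],[0,0,-92,0,0.2]]' 120
python3 - <<'E'
from h import *
c=cap('wrist','w20');s=r.read_state()
g=cv2.cvtColor(cv2.imread('pics/w20.png'),cv2.COLOR_BGR2GRAY)
print('center col',g[130:370:4,313:323].mean(1).astype(int).tolist())
go([.543,-.194,.1185],91.3)
E
```

```text
t: 45.0
tool_pos: [0.5408, -0.0976, 0.1581]
t: 45.62
tool_pos: [0.5405, -0.0958, 0.1578]
t: 45.88
tool_pos: [0.5407, -0.0958, 0.1582]
orientation: [-2.192, -2.245, 0.003]
t: 46.5
tool_pos: [0.5438, -0.0961, 0.0615]
t: 47.12
tool_pos: [0.5457, -0.0955, 0.0438]
orientation: [2.194, 2.243, 0.008]
wrist_force: [-4.1, 6.9, 17.1]
finger_gap: 0.395
grip_force: 33.5
t: 47.75
tool_pos: [0.5436, -0.0965, 0.133]
orientation: [2.193, 2.244, 0.003]
wrist_force: [0.0, -0.2, -2.3]
finger_gap: 0.381
grip_force: 117.7
center col [89, 89, 87, 88, 88, 89, 67, 67, 67, 67, 69, 124, 116, 117, 124, 134, 135, 136, 137, 136, 137, 150, 155, 155, 156, 156, 160, 165, 163, 156, 157, 157, 159, 167, 167, 167, 167, 168, 168, 168, 169, 169, 169, 170, 170, 162, 162, 162, 162, 163, 163, 172, 174, 173, 173, 174, 174, 135, 128, 32]
t 47.80 rows [-97.8  -1.3  12.8] turn 0.0 q6 -0.28->-0.28
```

```bash
python3 -m handwheel '[[-50,0,0,0,0.2],[-97,0,10,0,0.2],[-97,0,14,0,0.2],[-97,0,14,0,0.2]]' 120|head -2; python3 -m handwheel '[[14,0,11,0,0.2],[44,0,34,0,0.2],[44,0,34,0,0.2]]';  python3 -m handwheel '[[-30,0,-23,0,0.2],[-44,0,-34,0,0.2],[-44,0,-34,0,0.2]]'
python3 - <<'E'
from h import *
c=cap('wrist','w21');s=r.read_state()
g=cv2.cvtColor(cv2.imread('pics/w21.png'),cv2.COLOR_BGR2GRAY)
print('center col',g[130:370:4,313:323].mean(1).astype(int).tolist())
for d in optics.boxes_of('wrist','bush_1'):
    b=d['box'];print(np.round(b),round(d['confidence'],2),at_z(c,(b[0]+b[2])/2,(b[1]+b[3])/2,.015).round(3))
E
```

```text
t: 48.3
tool_pos: [0.5423, -0.1922, 0.1147]
t: 48.68
tool_pos: [0.5401, -0.1446, 0.0803]
orientation: [-2.186, -2.246, 0.004]
wrist_force: [-1.3, -0.3, -1.3]
finger_gap: 0.384
grip_force: 117.7
t: 49.05
tool_pos: [0.5458, -0.1942, 0.119]
orientation: [2.195, 2.242, 0.002]
wrist_force: [-0.6, 0.3, -1.5]
finger_gap: 0.386
grip_force: 117.6
center col [93, 92, 92, 91, 89, 89, 68, 67, 68, 68, 69, 132, 117, 118, 124, 138, 138, 138, 138, 155, 156, 156, 157, 157, 157, 157, 158, 158, 159, 164, 169, 169, 170, 170, 171, 171, 171, 172, 172, 172, 173, 173, 173, 166, 161, 161, 161, 168, 166, 165, 160, 161, 167, 167, 167, 166, 161, 135, 129, 31]
[287.  21. 322.  60.] 0.83 [ 0.533 -0.074  0.015]
[293.   0. 323.  12.] 0.78 [ 0.535 -0.053  0.015]
```

```bash
python3 - <<'E'
from h import *
g=cv2.cvtColor(cv2.imread('pics/w21.png'),cv2.COLOR_BGR2GRAY).astype(int)
print('rows',{v:g[v,300:310].mean().round() for v in range(148,178)})
for v in (156,160,166,170,174,180,190,200,214,228): print(v,g[v,268:292].tolist(),'|',g[v,350:374].tolist())
c=optics.capture('wrist');s=r.read_state();M=rot(s['orientation'])
for th in (25,30,35,40,45):
    for gg in (-.008,-.003):
        q=np.array([proj(c,p) for p in tubepts(s['tool_pos'],M,th,gg)])
        # body upper left edge: from x=.040 h=.017
        T=s['tool_pos'];t=np.radians(th);P=np.array(T)-M[:,2]*.021;X=M[:,0]*np.cos(t)+M[:,2]*np.sin(t);Y=M[:,1];Z=np.cross(X,Y)
        e=[np.round(proj(c,P+X*(x-gg)+Y*-.017*1-Z*.017),1).tolist() for x in (.04,.02,0)]
        print(th,gg,q[[0,2,4,6]].round(1).tolist(),'body',e)
E
```

```text
rows {148: np.float64(90.0), 149: np.float64(89.0), 150: np.float64(88.0), 151: np.float64(84.0), 152: np.float64(78.0), 153: np.float64(70.0), 154: np.float64(64.0), 155: np.float64(65.0), 156: np.float64(64.0), 157: np.float64(64.0), 158: np.float64(64.0), 159: np.float64(65.0), 160: np.float64(64.0), 161: np.float64(65.0), 162: np.float64(64.0), 163: np.float64(64.0), 164: np.float64(64.0), 165: np.float64(65.0), 166: np.float64(64.0), 167: np.float64(64.0), 168: np.float64(64.0), 169: np.float64(62.0), 170: np.float64(67.0), 171: np.float64(98.0), 172: np.float64(127.0), 173: np.float64(131.0), 174: np.float64(130.0), 175: np.float64(120.0), 176: np.float64(117.0), 177: np.float64(117.0)}
156 [87, 86, 85, 86, 87, 84, 75, 60, 60, 62, 62, 64, 62, 63, 63, 62, 63, 64, 63, 64, 62, 66, 63, 63] | [85, 86, 89, 110, 108, 108, 109, 109, 108, 109, 109, 108, 104, 129, 181, 180, 178, 179, 182, 183, 183, 183, 181, 180]
160 [85, 84, 84, 86, 85, 85, 69, 60, 63, 63, 63, 61, 63, 62, 63, 63, 63, 63, 62, 63, 63, 64, 62, 62] | [85, 85, 86, 86, 87, 87, 86, 87, 88, 88, 87, 87, 90, 136, 179, 179, 177, 1
[... 2452 characters left out ...]
] body [[280.6, 171.1], [278.9, 214.8], [277.2, 262.6]]
35 -0.003 [[275.7, 163.0], [362.3, 162.9], [275.0, 180.0], [363.1, 179.9]] body [[280.2, 181.7], [278.5, 226.4], [276.7, 275.3]]
40 -0.008 [[277.7, 154.6], [360.2, 154.5], [276.8, 170.0], [361.2, 169.9]] body [[281.8, 172.1], [279.8, 213.2], [277.5, 259.2]]
40 -0.003 [[277.2, 164.2], [360.8, 164.1], [276.3, 180.0], [361.8, 179.9]] body [[281.3, 182.0], [279.2, 224.2], [276.9, 271.6]]
45 -0.008 [[279.1, 157.4], [358.8, 157.3], [278.1, 171.6], [359.8, 171.5]] body [[282.9, 173.9], [280.6, 212.3], [277.9, 256.1]]
45 -0.003 [[278.5, 166.2], [359.4, 166.1], [277.5, 180.8], [360.5, 180.7]] body [[282.3, 183.0], [279.9, 222.7], [277.2, 268.1]]
```

```bash
python3 -m handwheel '[[-4,0,15,0,0.2],[-4,0,15,0,0.2]]' 120|head -2; python3 -m handwheel '[[8,0,5,0,0.2],[40,0,23,0,0.2]]';  python3 -m handwheel '[[-32,0,-18,0,0.2],[-40,0,-23,0,0.2],[-40,0,-23,0,0.2]]'
python3 - <<'E'
from h import *
c=cap('wrist','w22');s=r.read_state()
g=cv2.cvtColor(cv2.imread('pics/w22.png'),cv2.COLOR_BGR2GRAY)
print('center col',g[130:370:4,313:323].mean(1).astype(int).tolist())
for d in optics.boxes_of('wrist','bush_1'):
    b=d['box'];print(np.round(b),round(d['confidence'],2),at_z(c,(b[0]+b[2])/2,(b[1]+b[3])/2,.015).round(3))
print(s['tool_pos'])
E
```

```text
t: 49.45
tool_pos: [0.5424, -0.1961, 0.0996]
t: 49.7
tool_pos: [0.5475, -0.1619, 0.0823]
orientation: [2.184, 2.239, -0.002]
wrist_force: [-7.5, -36.3, 42.9]
finger_gap: 0.385
grip_force: 125.5
t: 50.08
tool_pos: [0.5448, -0.1972, 0.1026]
orientation: [2.197, 2.245, 0.001]
wrist_force: [-0.6, 0.1, -1.2]
finger_gap: 0.388
grip_force: 119.8
center col [94, 93, 92, 92, 90, 90, 89, 89, 89, 88, 87, 66, 67, 67, 67, 76, 131, 119, 120, 133, 152, 156, 157, 157, 157, 157, 159, 159, 159, 159, 160, 165, 170, 170, 171, 172, 172, 172, 172, 172, 173, 173, 174, 174, 173, 170, 162, 161, 162, 163, 168, 168, 160, 161, 161, 164, 164, 163, 163, 32]
[282.   8. 322.  52.] 0.75 [ 0.531 -0.074  0.015]
[325.  18. 357.  70.] 0.59 [ 0.557 -0.081  0.015]
[587.   4. 634. 112.] 0.51 [ 0.739 -0.086  0.015]
[300.   0. 319.   2.] 0.48 [ 0.535 -0.057  0.015]
[ 0.54411843 -0.19657573  0.10197689]
```

```bash
python3 - <<'E'
from h import *
ct=cap('top','t23'); R_=rect('top','empties_tray',.022,ct); print(R_)
a=np.radians(R_[4]); C=np.array(R_[:2])/1000; p=C-.066*np.array([np.cos(a),np.sin(a)]); print(p)
go([*p,.10],90+R_[4])
E
```

```text
(492.7279357910156, -375.46246337890625, 230.830810546875, 144.3057861328125, 6.121648788452148)
[ 0.42710429 -0.38250069]
t 50.27 rows [-183.7 -120.8    1.4] turn -4.8 q6 -0.44->-0.53
```

```bash
python3 -m handwheel '[[-46,-20,-15,-1,0.2],[-92,-50,-15,-2,0.2],[-138,-85,-10,-3,0.2],[-184,-121,0,-4.5,0.2],[-184,-121,20,-4.5,0.2]]' |head -2
python3 - <<'E'
from h import *
c=cap('wrist','w24');s=r.read_state()
R_=rect('wrist','empties_tray',.022,c); print(R_)
for d in optics.trace('wrist','tube_1')[:4]:
    p=np.argwhere(d['mask'])[:,::-1]; W=np.array([at_z(c,u,v,.030)[:2] for u,v in p],np.float32)*1000; print(np.round(d['box']),round(d['confidence'],2),np.round(cv2.minAreaRect(W)[0]),np.round(cv2.minAreaRect(W)[1]))
go([.429,-.383,.004],95.5)
E
```

```text
t: 50.9
tool_pos: [0.4261, -0.3872, 0.0825]
(493.59185791015625, -377.28326416015625, 228.7786102294922, 139.89369201660156, 4.780737400054932)
[271. 172. 368. 365.] 0.97 [ 430. -429.] [ 71. 155.]
[385. 142. 468. 290.] 0.8 [ 496. -377.] [ 49. 105.]
[472. 152. 582. 296.] 0.78 [ 560. -378.] [ 61. 105.]
t 51.05 rows [-2.   2.5 76.2] turn 0.3 q6 -0.91->-0.90
```

```bash
python3 -m handwheel '[[-1,2,28,0,0.2],[-1,2,46,0,0.2],[-1,2,58,0,0.2],[-1,2,66,0,0.2],[-1,2,74,0,0.2]]'|head -4
python3 -m handwheel '[[0,0,0,0,0.2],[0,0,0,0,0.45],[0,0,0,0,0.5],[0,0,0,0,0.5],[0,0,-20,0,0.5]]'|head -2
python3 -m handwheel '[[0,0,-50,0,0.5],[0,0,-110,0,0.5],[0,0,-160,0,1],[60,40,-160,0,1],[60,60,-160,0,1]]'|head -2
python3 - <<'E'
from h import *
c=cap('wrist','w25')
print(rect('wrist','empties_tray',.022,c))
for d in optics.trace('wrist','tube_1')[:4]:
    p=np.argwhere(d['mask'])[:,::-1]; W=np.array([at_z(c,u,v,.030)[:2] for u,v in p],np.float32)*1000; print(np.round(d['box']),round(d['confidence'],2),np.round(cv2.minAreaRect(W)[0]),np.round(cv2.minAreaRect(W)[1]))
for d in optics.boxes_of('wrist','bush_1'):
    b=d['box'];print(np.round(b),round(d['confidence'],2),at_z(c,(b[0]+b[2])/2,(b[1]+b[3])/2,.015).round(3))
E
```

```text
t: 51.68
tool_pos: [0.4347, -0.3901, 0.0135]
orientation: [2.095, 2.322, -0.004]
wrist_force: [1.4, -4.4, 16.8]
t: 52.3
tool_pos: [0.4281, -0.3827, 0.0268]
t: 52.92
tool_pos: [0.4841, -0.3168, 0.1909]
(493.6862487792969, -375.4516906738281, 228.9201202392578, 143.8478546142578, 4.769563674926758)
[239. 195. 285. 292.] 0.88 [ 431. -391.] [ 44. 111.]
[156.   2. 278.  76.] 0.85 [ 382. -189.] [ 36. 104.]
[366. 195. 409. 288.] 0.62 [ 564. -375.] [ 45. 109.]
[308. 191. 344. 285.] 0.57 [ 495. -376.] [ 37. 109.]
```

View pics/w25.png

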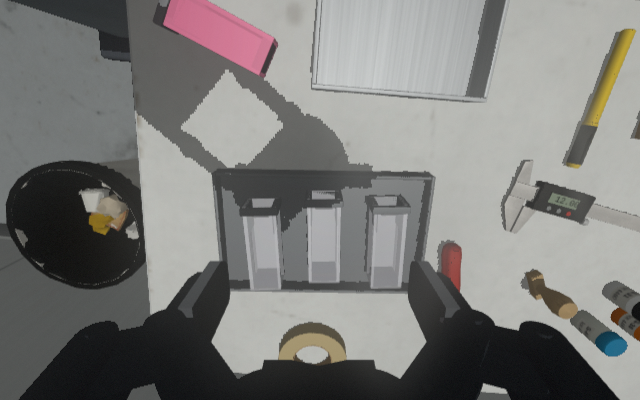

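```bash
python3 -m handwheel '[[40,20,-30,0,1],[90,40,-60,0,1],[110,50,-60,0,1],[110,50,-60,0,1]]'|head -2
python3 - <<'E'
from h import *
c=cap('wrist','w26')
for d in optics.boxes_of('wrist','bush_1'):
    b=d['box'];print(np.round(b),round(d['confidence'],2),at_z(c,(b[0]+b[2])/2,(b[1]+b[3])/2,.015).round(3))
c2=cap('side','s26')
w=cv2.imread('pics/w26.png');s=cv2.imread('pics/s26.png')[275:375,165:295]
u,v=map(int,proj(c,[.541,-.075,.01]));u=np.clip(u,80,560);v=np.clip(v,80,320)
o=np.zeros((400,800,3),np.uint8);o[:400,:280]=cv2.resize(w[max(0,v-100):v+100,u-70:u+70],(280,400));o[:400,280:]=cv2.resize(s,(520,400),interpolation=2)
cv2.imwrite('pics/c26.png',o)
E
```

```text
t: 53.62
tool_pos: [0.5216, -0.204, 0.2487]
[329.  44. 352.  67.] 0.87 [ 0.532 -0.075  0.015]
[353.  55. 376.  83.] 0.76 [ 0.56  -0.086  0.015]
[332.   9. 360.  38.] 0.55 [ 0.534 -0.043  0.015]
```

View pics/c26.png

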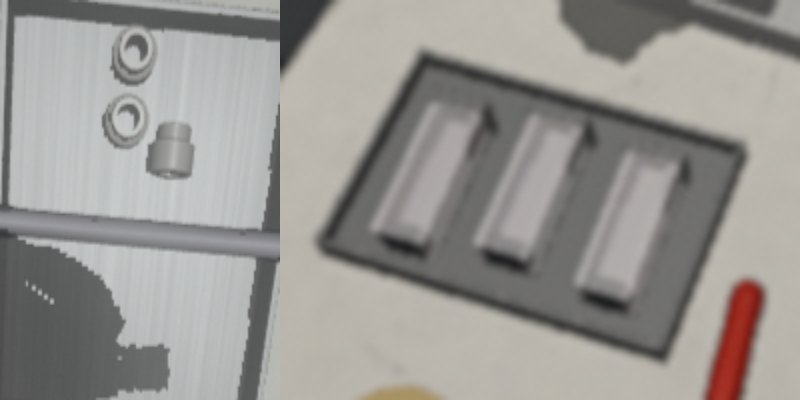

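All three bushes are in the catch tray, at (135,55), (125,120) and (170,150) in the left crop. The three tubes lie flat in the grey tray in the right crop, clear of its walls.

```bash
python3 -c "
from plant import r
print(r.read_state()['joint_velocities'].round(3)); print(r.job_done())"
```

```text
[-0.007  0.006 -0.002  0.005 -0.002  0.002]
the job is handed in; nothing more can be done
None
```

The job is handed in at about 54 s of the 192 s: the last pictures show all three bushes in the catch tray and all three tubes lying flat in the grey tray, but no verdict came back.

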